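# Hang a slide rack to dry from an S-hook on a drying rail

## Robot

A 6-joint arm with a two-finger parallel gripper is mounted at the origin on a cart in front of the work surface, level with it; the furniture and walls round the work are solid. World frame = base frame: x ahead of the robot, y to its left, z up, the work surface at z = 0. Lengths are in m, angles in rad, forces in N, time in s.
With the tool pointing down it reaches from about 0.375 to 0.975 m from the base axis. Payload 3.8 kg.
Tool frame: the origin (TCP) lies midway between the tips of the shut fingers; the grasp point (between the pads) lies 19 mm behind it; z points along the fingers, y is the direction in which the jaws open and shut (so a half turn about z gives the same grasp; the last joint's range is limited). The gripper opens to 85 mm and grips with 20 to 120 N. Pads are 22 mm wide; open, the fingers measure 114 mm over their backs; the gripper's body (76 mm by 85 mm) begins 54 mm behind the grasp point. The pads swing forward as they close: fully open they stand 13 mm farther back than shut.
Start: joints at [1.099, 0.264, 1.604, -0, 1.274, -0.037], TCP at [0.284, 0.612, 0.231] pointing down, gripper open.
Joint ranges: [-2.63, 2.63], [-0.94, 2.18], [0.31, 2.57], [-1.31, 4.45], [0, 2.66], [-2.55, 2.55]. Speed limits (rad/s): [2.57, 2.57, 3.14, 3.14, 3.14, 3.14].

## Interface

Orientations are given as a rotation vector (axis times angle).
In Python, from workcell import bot gives the robot as it stands.
- The arm moves only by the tool arm_command, never from a script. Its argument "targets" is text: rows parted by semicolons, each of 7 numbers parted by spaces: the shift along the tool's x, y, z in mm, then the turn, a rotation vector about the tool's x, y, z in degrees, then the opening, from 0 (shut) to 1 (fully open). A call has 1 to 10 rows; each row is the pose to reach, as a shift and turn from the pose commanded when the call began, along the tool's axes at that moment; what a row does not reach only later rows make up. A row lasts 1/12 s, in which the tool goes at most 41.7 mm and 7.16 degrees, less where a joint would pass 70% of its speed; a pose out of reach is approached as far as the arm can. A call with a gripper value outside its range is refused whole. The fingers move at their own pace and stop on an object; "newtons" is the grip in N (left out, the last holds). Time passes only in rows, so rows that repeat a pose let the fingers close. It gives the time, the measured TCP pose, the force and the opening at its end, in the units of the state.
- bot.read_state(): the state, without advancing time (a new reading comes with each control period).
- bot.read_camera(name): name is "scene" or "top" or "wrist"; returns (picture, depth): 480x640x3 uint8, blue, green, red; 480x640 float32, m along the optical axis (not along the pixel's ray), 0 where there is no reading.
- bot.camera_params(name): a dict with "fov_y" (degrees; the focal length in pixels is half the picture's height over the tangent of half this angle, whatever the lens; pixels are square), "cx", "cy" (the principal point, pixels), "xyz" and "rotation" of the camera in the world; the wrist camera has in their place "T_tool_cam" (4x4, takes a point from camera to tool coordinates, whose origin is the TCP and whose axes are the flange's). Camera axes: x right, y up, looking along -z (the intrinsics and any distortion apply to the point x, -y, -z); pixel columns grow to the right and rows downward; lengths in m; the calibration is good to about 2 mm. The wrist camera is an equidistant fisheye: a pixel r from the principal point sees the ray r / f radians off the axis. A picture is of the moment at which its call begins: read the wrist's pose just before it. camera_params takes no time and is no camera call.
- bot.finish_job(): hands the job in, once; it reports no verdict.
The state is a dict: "time": time; "q": joint angles; "joint_vel": joint speeds; "joint_torque": joint torques, N m; "tool_pos": TCP position; "tcp_rot": TCP orientation; "wrist_force": force on the tool from outside, world axes, zero at the start; "torque": the same for the moment, N m; "width": opening from 0.0 (shut) to 1.0 (fully open).
Only numpy, scipy, OpenCV 4.12 (cv2) and the standard library are available. Lean on these libraries where they do the work, as an engineer would, in place of code of your own. Each camera call takes 0.05 s, during which the arm holds its last target.

## Task

Take the steel S-hook out of its blue block and hang it over the drying rail between the two red rings, its lower curl opening towards the robot, and let go of it. Then hang the white slide rack by the top of its wire bail in the hook's lower curl, so that hook and rack hang freely on their own. Do not knock over or push about the jars or the tape roll around the work.

Things in the scene. Friction and masses are not known exactly. Their poses are not given: they have to be found in the camera images.
- stand: Drying stand, fixed: grey base plate (x -45 to +95, y -125 to +125, 11 mm thick with black mat), steel rail of 12 mm diameter along its y axis at x 0, centre z 254, top z 260, between two posts at y = +-110. Red stop rings, 22 mm diameter, at y 41 to 49 and -49 to -41. Origin at table height under the rail's middle; x points to the back, about away from the robot.
- rail_mid (a point): Point on top of the rail at its middle, half-way between the red rings; axes as the stand's.
- hook_block: Fixed blue block, 80 (x) x 44 (y) x 50 mm tall, with one slot 48 x 11.5 mm, 44 mm deep, long side along its x axis, in which the S-hook stands upright with 1 to 2 mm play, leaning up to 4 degrees. Origin under its centre.
- hook_grip (a point): Centre of the orange grip block (30 x 14 x 44 mm in x, y, z) on top of the S-hook; pinch it across its 14 mm (hook's y axis). It is 22 mm above the grip block's underside. Hook: 8 mm round steel bar bent in its x-z plane, 167 mm tall with the grip block, about 90 g. z points up along the hook.
- hook_top_curl (a point): Inside of the hook's upper curl, 30 mm straight below hook_grip, the point that rests on the rail's top. The curl is open downwards, 24 mm wide inside (x -12 to +12); its free tip is on the hook's +x side and reaches 31 mm below this point; on the -x side the bar goes straight down 20 mm and then slants to the +x side (reached 60 mm below this point).
- hook_low_curl (a point): Where the bail's wire centre lies when hung: 106 mm straight below hook_top_curl, 3 mm above the inside bottom of the lower curl. The curl is open upwards, 28 mm wide inside (x -14 to +14); its free tip is on the hook's -x side and ends 24 mm above this point; on the +x side the bar runs straight up for 46 mm above this point. A wire comes in over the tip from the -x side, then down.
- hook_low_tip (a point): Centre of the free end of the hook's lower curl, on the hook's -x side (19 mm), 86 mm below hook_top_curl; with the curl opening towards the robot it lies on the robot's side of the rail.
- rack_bail (a point): Wire centre at the top of the rack's bail, on the rack's middle, 110 mm above the rack's underside. The wire is 6 mm thick; the top is straight for 18 mm along the rack's y axis, then slopes down to legs at y = +-36. Rack: white open tray, 140 (x) x 66 (y) x 32 mm, with a blue lug at each end, about 200 g, balanced under the bail. x runs along the rack.
- rack_lug_a (a point): Centre of the blue lug at the rack's -x end, 88 mm from the middle, 28 mm above the rack's underside, 82 mm below and 88 mm beside rack_bail. The lug is 32 (x) x 12 (y) x 42 mm tall (6 to 48 mm above the underside); pinch across its 12 mm from above.
- rack_lug_b (a point): The same lug at the rack's +x end.
- desk_lamp_lower_arm (a joint): Swivel of the black desk lamp (rad), an obstacle swung to the right of the work: its base stands 370 mm ahead of the robot and 25 mm to the right, its thin lower arm rises from there to about 510 ahead, 60 right, 545 up, and its upper arm runs on from there away from the robot, rising. On the left, a fixed white paper roll 220 mm tall spans 350 to 460 mm ahead, 290 to 400 mm left.
- white_jar: white jar with a black screw lid, 68 mm wide, 120 mm tall; origin under its base. A bystander
- stain_jar: square glass staining jar with a lid, 48 x 48 mm, 101 mm tall; origin under its base. A bystander
- tape: roll of label tape lying flat, 56 mm wide, 18 mm tall; origin under its base. A bystander

How it is judged:
By the outcome, as a careful person would: the job done as asked, in the order asked, and still so for the second after the job is handed in, with the robot touching nothing.
It also fails if it takes over 69 s, if anything falls off the work surface, if the arm or the gripper's body presses on something with over 40 N, if the wrist force passes 120 N, or if a joint passes its speed limit or range.

## Working session

There is one attempt and no reset: what is moved stays moved. The work goes in short steps, Python scripts to look and compute and a tool call to move; the robot and the scene stay as the last step left them, time stands still between calls to the robot, and variables do not carry over. Pictures are saved under pics/ and viewed, and the job is handed in when it is done.

Besides the shell and the picture viewer there is one more tool, called after "Request:" as name(argument=value, ...), one argument or row to a line, values as JSON. arm_command: Moves the arm, as the interface text tells. Its arguments: {"type":"object","properties":{"targets":{"type":"string"},"newtons":{"type":"number"}},"required":["targets"]}

```bash
ls; mkdir -p pics
python3 - <<'E'
from workcell import bot
import cv2,numpy as np
s=bot.read_state();print(s)
for n in ["scene","top","wrist"]:
    im,d=bot.read_camera(n);cv2.imwrite(f"pics/{n}0.png",im);np.save(f"pics/{n}0.npy",d);print(n,bot.camera_params(n))
E
```

```text
pics
{'time': 0.0, 'q': array([ 1.09909407e+00,  2.64745357e-01,  1.60537010e+00,  1.95039392e-05,
        1.27371708e+00, -3.69112918e-02]), 'joint_vel': array([0.00184254, 0.00037671, 0.00114234, 0.00271054, 0.0005048 ,
       0.00072557]), 'joint_torque': array([ 1.21938028e-04, -5.15097535e+01, -3.67318797e+01, -1.39286576e-04,
        1.25929451e-02,  1.38718255e-05]), 'tool_pos': array([0.28399281, 0.6115408 , 0.2299694 ]), 'tcp_rot': array([-0.67748411, -3.0670759 ,  0.00339725]), 'wrist_force': array([-0.85661391,  0.22010185,  0.06666448]), 'torque': array([0.03329378, 0.00394501, 0.01932957]), 'width': 0.998606358982654}
scene {'fov_y': 51.562366006706725, 'cx': 323.71021965410785, 'cy': 232.45009136614442, 'xyz': array([0.56432557, 0.98508434, 0.69261992]), 'rotation': array([0.03865908, 1.5889803 , 2.67935099])}
top {'fov_y': 56.53114653516213, 'cx': 327.4717694622851, 'cy': 238.78574844906953, 'xyz': array([ 3.53506945e-01, -1.44108942e-04,  9.94886600e-01]), 'rotation': array([ 0.13931565, -0.16997086, -1.58577143])}
wrist {'fov_y': 65.70646984690485, 'cx': 320.42116801450015, 'cy': 235.42152844144533, 'T_tool_cam': array([[-1.72923268e-03,  9.58718061e-01,  2.84353107e-01,
         7.28454499e-02],
       [ 9.99997950e-01,  1.95735270e-03, -5.18089128e-04,
        -6.47983261e-04],
       [-1.05328073e-03,  2.84351628e-01, -9.58719481e-01,
        -1.43026844e-01],
       [ 0.00000000e+00,  0.00000000e+00,  0.00000000e+00,
         1.00000000e+00]])}
```

View pics/scene0.png

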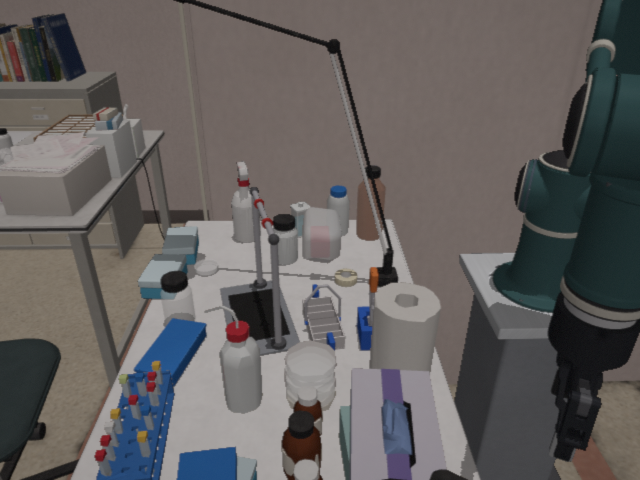

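View pics/top0.png

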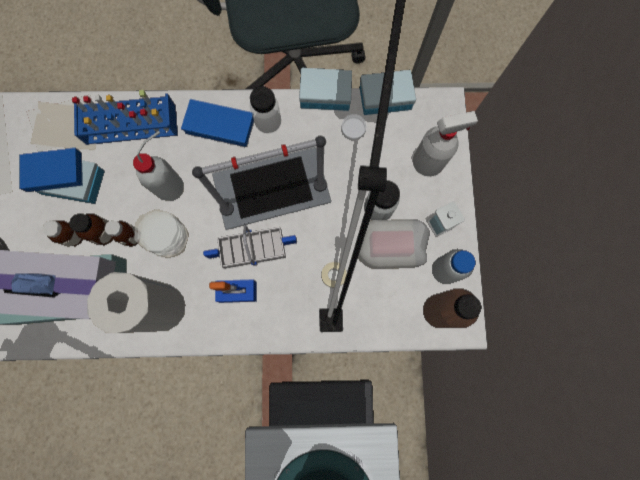

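View pics/wrist0.png

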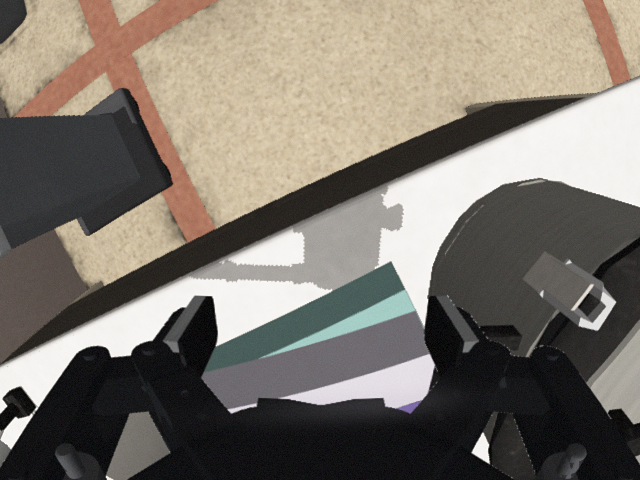

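```bash
cat > h.py <<'E'
import numpy as np,cv2
from scipy.spatial.transform import Rotation as R
from workcell import bot
def K(n):
    p=bot.camera_params(n);f=240/np.tan(np.radians(p['fov_y'])/2);return p,f
def pts(n,d):
    p,f=K(n);v,u=np.mgrid[0:480,0:640]
    c=np.stack([(u-p['cx'])/f*d,-(v-p['cy'])/f*d,-d],-1)
    return c@R.from_rotvec(p['rotation']).as_matrix().T+p['xyz']
def ray(n,u,v):
    p,f=K(n);c=np.array([(u-p['cx'])/f,-(v-p['cy'])/f,-1.])
    return p['xyz'],R.from_rotvec(p['rotation']).as_matrix()@c
def onz(n,u,v,z):
    o,r=ray(n,u,v);return o+r*(z-o[2])/r[2]
def proj(n,X):
    p,f=K(n);c=R.from_rotvec(p['rotation']).as_matrix().T@(np.asarray(X,float)-p['xyz'])
    return p['cx']+f*c[0]/-c[2],p['cy']-f*c[1]/-c[2]
def tri(u1,u2,n1="top",n2="scene"):
    o,a=ray(n1,*u1);q,b=ray(n2,*u2)
    s=np.linalg.lstsq(np.stack([a,-b],1),q-o,rcond=None)[0]
    A=o+a*s[0];B=q+b*s[1];return (A+B)/2,np.linalg.norm(A-B)*1000
E
python3 - <<'E'
from h import *
for n,box in [("top",(180,120,345,320)),("scene",(200,170,420,380))]:
    im=cv2.imread(f"pics/{n}0.png");x0,y0,x1,y1=box
    c=im[y0:y1,x0:x1];s=min(800/c.shape[1],600/c.shape[0]);print(n,s)
    cv2.imwrite(f"pics/{n}0c.png",cv2.resize(c,None,fx=s,fy=s,interpolation=cv2.INTER_CUBIC))
for n in ["top","scene"]:
    im=cv2.imread(f"pics/{n}0.png");hsv=cv2.cvtColor(im,cv2.COLOR_BGR2HSV);P=pts(n,np.load(f"pics/{n}0.npy"))
    box=(180,120,345,320) if n=="top" else (200,170,420,380)
    for nm,lo,hi in [("orange",(8,150,120),(18,255,255)),("blue",(108,150,60),(125,255,255)),("red",(174,140,80),(180,255,255)),("red2",(0,140,80),(7,255,255))]:
        m=cv2.inRange(hsv,lo,hi);k=np.zeros_like(m);k[box[1]:box[3],box[0]:box[2]]=255;m&=k
        nn,l,st,ce=cv2.connectedComponentsWithStats(m)
        for i in range(1,nn):
            if st[i,4]>15:
                q=P[l==i];print(n,nm,st[i],ce[i].round(1),"med",np.median(q,0).round(4),"lo",np.percentile(q,3,0).round(3),"hi",np.percentile(q,97,0).round(3))
E
```

```text
top 3.0
scene 2.857142857142857
top orange [210 282  15   7  96] [217.1 285.1] med [0.4344 0.1863 0.1719] lo [0.429 0.174 0.169] hi [0.44  0.199 0.175]
top blue [282 236  14   8  83] [288.7 239.6] med [0.5416 0.0627 0.046 ] lo [0.538 0.05  0.024] hi [0.549 0.077 0.051]
top blue [204 250  15   8  90] [211.4 253.1] med [0.5154 0.2292 0.0456] lo [0.512 0.216 0.021] hi [0.522 0.243 0.051]
top blue [216 280  40  22 556] [238.5 291.9] med [0.4271 0.1656 0.0495] lo [0.414 0.138 0.023] hi [0.454 0.213 0.053]
top red2 [282 145   6  11  42] [284.5 150.2] med [0.6567 0.0553 0.2623] lo [0.651 0.051 0.255] hi [0.666 0.059 0.266]
top red2 [232 158   6  11  38] [234.1 162.7] med [0.6358 0.1422 0.2629] lo [0.63  0.138 0.256] hi [0.645 0.146 0.265]
scene orange [371 268   7   9  56] [373.8 272.1] med [0.4366 0.1918 0.1712] lo [0.43  0.178 0.169] hi [0.442 0.203 0.173]
scene blue [314 291   4   6  16] [315.9 294.2] med [0.5443 0.0772 0.0388] lo [0.542 0.075 0.035] hi [0.549 0.081 0.047]
scene blue [358 307  14  43 452] [364.  328.3] med [0.4495 0.207  0.046 ] lo [0.438 0.144 0.006] hi [0.458 0.219 0.051]
scene blue [327 333   8  15  77] [330.7 339.6] med [0.519  0.2381 0.0467] lo [0.513 0.22  0.037] hi [0.524 0.247 0.049]
scene red [238 179  11   7  52] [243.1 182.8] med [ 0.7319 -0.2522  0.1705] lo [ 0.72  -0.259  0.163] hi [ 0.746 -0.246  0.176]
scene red [226 321  23  21 379] [237.4 331.5] med [0.6779 0.3481 0.1622] lo [0.663 0.324 0.149] hi [0.695 0.358 0.165]
scene red2 [254 199  10   9  33] [257.7 201.6] med [0.6648 0.0578 0.2603] lo [0.653 0.053 0.251] hi [0.671 0.061 0.264]
scene red2 [262 218  11   9  38] [266.3 220.6] med [0.6407 0.1446 0.2609] lo [0.631 0.141 0.252] hi [0.648 0.149 0.264]
```

View pics/top0c.png

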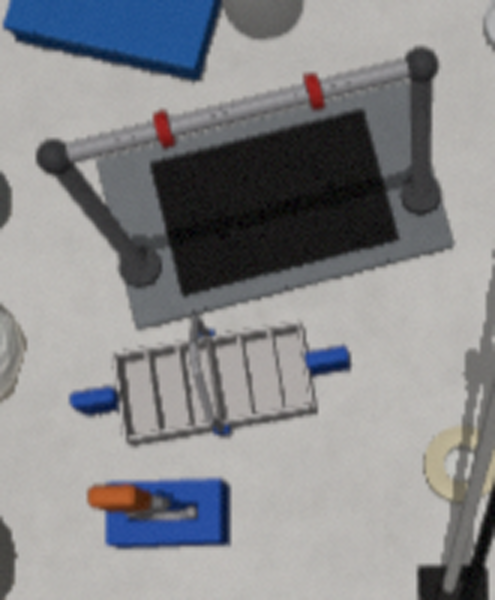

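View pics/scene0c.png

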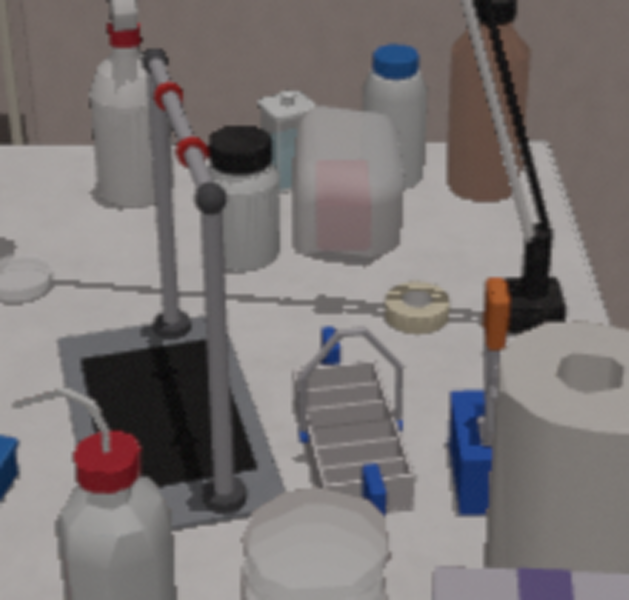

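Run:
```python
from h import *
for n,b in [("top",(205,275,262,305)),("scene",(355,262,385,330))]:
    P=pts(n,np.load(f"pics/{n}0.npy"));im=cv2.imread(f"pics/{n}0.png")
    q=P[b[1]:b[3],b[0]:b[2]].reshape(-1,3)
    q=q[(abs(q[:,0]-.435)<.03)&(abs(q[:,1]-.176)<.05)]
    for z in np.arange(.0,.18,.01):
        s=q[(q[:,2]>=z)&(q[:,2]<z+.01)]
        if len(s): print(n,round(z,3),len(s),s.min(0).round(3),s.max(0).round(3))
# hook points in detail from top
P=pts("top",np.load("pics/top0.npy"))
q=P[275:305,205:262].reshape(-1,3)
print(q[(q[:,2]>.056)&(q[:,2]<.165)].round(3).tolist())
# plate corners edges
for u,v in [(225+0,228)]: pass
```

```text
top 0.0 172 [0.408 0.127 0.   ] [0.465 0.226 0.01 ]
top 0.01 52 [0.413 0.138 0.01 ] [0.452 0.214 0.02 ]
top 0.02 37 [0.414 0.138 0.02 ] [0.456 0.194 0.03 ]
top 0.03 39 [0.413 0.138 0.031] [0.457 0.202 0.04 ]
top 0.04 351 [0.413 0.138 0.04 ] [0.458 0.219 0.05 ]
top 0.05 241 [0.414 0.138 0.05 ] [0.458 0.218 0.054]
top 0.06 5 [0.432 0.197 0.064] [0.435 0.203 0.069]
top 0.07 3 [0.432 0.193 0.07 ] [0.434 0.195 0.073]
top 0.08 6 [0.432 0.178 0.081] [0.433 0.191 0.087]
top 0.09 3 [0.432 0.175 0.091] [0.433 0.179 0.099]
top 0.1 4 [0.433 0.164 0.101] [0.436 0.173 0.106]
top 0.11 12 [0.432 0.164 0.11 ] [0.439 0.171 0.119]
top 0.12 12 [0.433 0.166 0.12 ] [0.439 0.173 0.128]
top 0.13 11 [0.428 0.171 0.131] [0.441 0.196 0.14 ]
top 0.14 11 [0.429 0.17  0.141] [0.44  0.176 0.149]
top 0.15 21 [0.429 0.171 0.15 ] [0.441 0.197 0.158]
top 0.16 46 [0.429 0.171 0.161] [0.443 0.202 0.17 ]
top 0.17 88 [0.429 0.173 0.17 ] [0.442 0.201 0.176]
scene 0.0 12 [0.458 0.128 0.   ] [0.462 0.157 0.008]
scene 0.01 8 [0.458 0.149 0.011] [0.459 0.171 0.02 ]
scene 0.02 16 [0.435 0.145 0.021] [0.459 0.185 0.03 ]
scene 0.
[... 2217 characters left out ...]
, 0.176, 0.149], [0.429, 0.175, 0.146], [0.429, 0.174, 0.144], [0.43, 0.173, 0.138], [0.43, 0.172, 0.134], [0.433, 0.178, 0.096], [0.433, 0.175, 0.099], [0.433, 0.173, 0.101], [0.432, 0.168, 0.113], [0.432, 0.167, 0.111], [0.433, 0.166, 0.103], [0.428, 0.196, 0.137], [0.428, 0.194, 0.137], [0.429, 0.193, 0.133], [0.429, 0.191, 0.134], [0.429, 0.19, 0.131], [0.435, 0.203, 0.064], [0.434, 0.199, 0.069], [0.434, 0.197, 0.069], [0.434, 0.194, 0.073], [0.433, 0.191, 0.081], [0.433, 0.189, 0.081], [0.432, 0.186, 0.085], [0.432, 0.184, 0.086], [0.432, 0.181, 0.087], [0.432, 0.179, 0.091], [0.432, 0.178, 0.085], [0.432, 0.2, 0.064], [0.432, 0.198, 0.066], [0.432, 0.195, 0.07], [0.432, 0.193, 0.072]]
```

Run:
```python
from h import *
im=cv2.imread("pics/top0.png");P=pts("top",np.load("pics/top0.npy"));hsv=cv2.cvtColor(im,cv2.COLOR_BGR2HSV)
def rect(m,name):
    q=(P[m][:,:2]*1000).astype(np.float32);r=cv2.minAreaRect(q)
    c=q-q.mean(0);w,v=np.linalg.eigh(c.T@c);a=np.degrees(np.arctan2(v[1,1],v[0,1]))
    print(name,len(q),r,"pca",a,"z",np.median(P[m][:,2]))
blue=cv2.inRange(hsv,(108,150,60),(125,255,255))>0
o=cv2.inRange(hsv,(5,120,90),(20,255,255))>0
Z=P[...,2]
B=lambda x0,y0,x1,y1:np.pad(np.ones((y1-y0,x1-x0),bool),((y0,480-y1),(x0,640-x1)))
rect(blue&B(200,275,262,305)&(Z>.046)&(Z<.056),"block")
rect(o&B(200,275,262,305)&(Z>.168),"grip")
rect(B(180,130,345,240)&(Z>.0075)&(Z<.016)&(hsv[...,2]<140),"plate")
rect(blue&B(200,220,305,262)&(Z>.044)&(Z<.053)&(P[...,1]>.15),"lugL")
rect(blue&B(200,220,305,262)&(Z>.044)&(Z<.053)&(P[...,1]<.15),"lugR")
m=B(180,120,345,270)&(Z>.25)&(Z<.275)
rect(m,"rail");rect(B(212,215,302,272)&(Z>.024)&(Z<.04),"tray rim")
m=B(212,215,302,272)&(Z>.1)&(Z<.13);rect(m,"bailtop")
print(P[m].round(3).tolist()[::3])
for nm,b in [("railL",(.05,0)),]:
  for k in range(0,1):pass
# rail centreline from scene
P2=pts("scene",np.load("pics/scene0.npy"));m=B(245,180,285,245)&(P2[...,2]>.245)&(P2[...,2]<.275)
q=P2[m];c=q-q.mean(0);w,v=np.linalg.eigh(c[:,:2].T@c[:,:2]);print("scene rail",q.mean(0),v[:,1],np.percentile(q,97,0))
```

```text
block 482 ((434.271484375, 177.34072875976562), (41.80099868774414, 78.10234832763672), 1.047009825706482) pca 102.8154 z 0.04974591600588074
grip 101 ((434.62567138671875, 186.5920867919922), (26.632360458374023, 11.261856079101562), 88.54640197753906) pca 88.984924 z 0.1718381400275084
plate 4730 ((682.6015625, 124.72241973876953), (377.2822570800781, 264.0716552734375), 88.89044189453125) pca 99.75135 z 0.010142459738688825
lugL 57 ((517.1712036132812, 230.33743286132812), (9.405279159545898, 29.202966690063477), 6.728180885314941) pca 97.29552 z 0.04730370626020153
lugR 55 ((544.0839233398438, 63.59021759033203), (8.710246086120605, 28.2729434967041), 7.780943393707275) pca 97.14966 z 0.047021521472799366
rail 1077 ((650.2891845703125, 98.99214935302734), (20.929519653320312, 238.97547912597656), 14.3172025680542) pca 104.19934 z 0.2588933776923842
tray rim 579 ((532.3239135742188, 139.3372344970703), (77.18041229248047, 184.42503356933594), 3.7695791721343994) pca 97.98444 z 0.029420057616736828
bailtop 53 ((530.6157836914062, 147.0260009765625), (39.418888092041016, 5.943475246429443), 9.925817489624023) pca -171.55841 z 0.11051992514755316
[[0.55, 0.148, 0.102], [0.548, 0.148, 0.103], [0.545, 0.148, 0.106], [0.543, 0.147, 0.109], [0.54, 0.147, 0.112], [0.538, 0.147, 0.111], [0.536, 0.146, 0.112], [0.534, 0.147, 0.111], [0.531, 0.144, 0.114], [0.53, 0.145, 0.111], [0.528, 0.144, 0.112], [0.526, 0.144, 0.112], [0.524, 0.144, 0.111], [0.522, 0.145, 0.109], [0.521, 0.143, 0.106], [0.518, 0.143, 0.107], [0.517, 0.144, 0.103], [0.513, 0.146, 0.101]]
scene rail [0.64760216 0.11776484 0.2576281 ] [-0.24594641  0.96928343] [0.6826966  0.21427658 0.26341675]
```

```bash
cat >> h.py <<'E'
def Rd(h,tilt=0):
    # tool down, tool x heading h deg; tilt: rotation about tool y (deg)
    h=np.radians(h);M=np.array([[np.cos(h),np.sin(h),0],[np.sin(h),-np.cos(h),0],[0,0,-1.]])
    return R.from_matrix(M)*R.from_euler('y',tilt,degrees=True)
def step(*targets):
    s=bot.read_state();R0=R.from_rotvec(s['tcp_rot']);p0=s['tool_pos']
    print("t",round(s['time'],2),"p",p0.round(4),"x-heading",np.degrees(np.arctan2(*R0.as_matrix()[[1,0],0])).round(1),"zax",R0.as_matrix()[:,2].round(3),"q",s['q'].round(2),"F",s['wrist_force'].round(1),"w",round(s['width'],3))
    for p,Rt in targets:
        d=R0.inv().apply(np.asarray(p)-p0)*1000;r=(R0.inv()*Rt).as_rotvec(degrees=True)
        print("shift",d.round(1),"rot",r.round(2),"rows",round(max(np.linalg.norm(d)/41.7,np.linalg.norm(r)/7.16),1))
E
python3 - <<'E'
from h import *
s=bot.read_state()
p=s['tool_pos'].copy();p[2]=.38
step((p,R.from_rotvec(s['tcp_rot'])),([.4355,.187,.36],Rd(90)),([.4355,.187,.24],Rd(90)))
P=pts("top",np.load("pics/top0.npy"))
for n,(u,v) in dict(beaker=(160,232),beakerR=(184,240),roll=(118,303),bottle=(145,163)).items(): print(n,P[v,u])
E
```

```text
t 0.15 p [0.284  0.6117 0.2302] x-heading 155.1 zax [-0.001 -0.002 -1.   ] q [ 1.1   0.26  1.61 -0.    1.27 -0.04] F [ 0.2 -0.5  0.6] w 0.997
shift [   0.    -0.3 -149.8] rot [0. 0. 0.] rows 3.6
shift [-316.2 -321.6 -129.2] rot [-9.000e-02  5.000e-02  6.509e+01] rows 11.3
shift [-316.2 -321.4   -9.2] rot [-9.000e-02  5.000e-02  6.509e+01] rows 10.8
beaker [0.5545856  0.32552887 0.08798719]
beakerR [0.54731057 0.2913885  0.03601353]
roll [0.40545499 0.36356032 0.17379768]
bottle [0.67584151 0.33402671 0.1645228 ]
```

Request:
arm_command(
  targets="0 0 -40 0 0 0 1;0 0 -80 0 0 0 1;0 0 -120 0 0 0 1;0 0 -150 0 0 0 1;-316 -321 -130 0 0 65 1;-316 -321 -130 0 0 65 1;-316 -321 -130 0 0 65 1;-316 -321 -130 0 0 65 1;-316 -321 -130 0 0 65 1;-316 -321 -130 0 0 65 1",
)

```text
time: 0.98
tool_pos: [0.3683, 0.375, 0.3697]
tcp_rot: [1.761, 2.601, -0.001]
wrist_force: [0.9, -0.1, 0.6]
width: 1.002
```

Run:
```python
from h import *
step(([.4355,.187,.36],Rd(90)),([.4355,.187,.25],Rd(90)))
```

```text
t 0.98 p [0.3683 0.375  0.3697] x-heading 111.8 zax [-0. -0. -1.] q [ 0.75 -0.08  1.72 -0.    1.49  0.37] F [ 0.9 -0.1  0.6] w 1.002
shift [-199.5   -7.4    9.8] rot [-2.00e-02  2.00e-02  2.18e+01] rows 4.8
shift [-199.5   -7.3  119.8] rot [-2.00e-02  2.00e-02  2.18e+01] rows 5.6
```

Request:
arm_command(
  targets="-199 -7 10 0 0 22 0.6;-199 -7 10 0 0 22 0.6;-199 -7 10 0 0 22 0.6;-199 -7 10 0 0 22 0.6;-199 -7 10 0 0 22 0.6;-199 -7 60 0 0 22 0.6;-199 -7 120 0 0 22 0.6;-199 -7 120 0 0 22 0.6;-199 -7 120 0 0 22 0.6",
)

```text
time: 1.73
tool_pos: [0.4322, 0.1877, 0.2428]
tcp_rot: [-2.217, -2.219, 0.019]
wrist_force: [0.1, -0.5, -1.0]
width: 0.6
```

```bash
cat >> h.py <<'E'
def wray(u,v,s):
    p,f=K("wrist");T=p['T_tool_cam'];a=np.array([u-p['cx'],v-p['cy']]);r=np.linalg.norm(a);th=r/f
    c=np.array([np.sin(th)*a[0]/r,-np.sin(th)*a[1]/r,-np.cos(th)])
    Rt=R.from_rotvec(s['tcp_rot']);return Rt.apply(T[:3,3])+s['tool_pos'],Rt.apply(T[:3,:3]@c)
def wonz(u,v,s,z):
    o,r=wray(u,v,s);return o+r*(z-o[2])/r[2]
E
python3 - <<'E'
from h import *
step(([.4355,.187,.137],Rd(90)))
im,d=bot.read_camera("wrist");cv2.imwrite("pics/w1.png",im)
E
```

```text
t 1.73 p [0.4322 0.1877 0.2428] x-heading 90.1 zax [-0.012 -0.005 -1.   ] q [ 0.36 -0.13  2.    0.    1.28  0.36] F [ 0.1 -0.5 -1. ] w 0.6
shift [ -0.2   4.6 105.8] rot [-0.7   0.26  0.05] rows 2.5
```

View pics/w1.png

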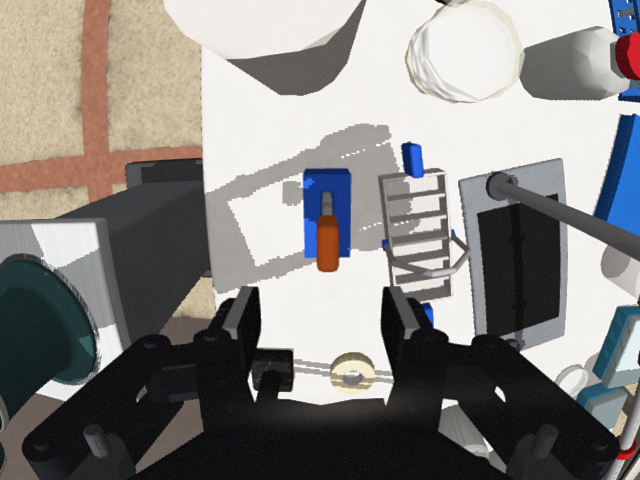

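Run:
```python
from h import *
s=bot.read_state();print(s['tool_pos'],s['time'])
im=cv2.imread("pics/w1.png");hsv=cv2.cvtColor(im,cv2.COLOR_BGR2HSV)
o=cv2.inRange(hsv,(5,120,90),(20,255,255));o[:,:300]=0;o[:,350:]=0
v,u=np.where(o>0)
for r in range(v.min(),v.max()+1,4):
    k=u[v==r];print(r,k.min(),k.max(),hsv[r,int(k.mean())])
for z in (.174,.130): 
  for uv in [(318,271),(338,271),(317,232),(338,232)]: print(z,uv,wonz(*uv,s,z).round(4))
```

```text
[0.43403875 0.1887161  0.24652857] 1.7833
215 323 332 [  9 157 107]
219 319 335 [  9 206 105]
223 318 336 [ 10 217 106]
227 318 337 [ 10 210 141]
231 317 338 [ 10 215 154]
235 317 338 [ 11 220 155]
239 317 338 [ 10 210 160]
243 317 338 [ 10 209 160]
247 318 337 [ 11 221 158]
251 318 337 [ 11 215 158]
255 318 338 [ 10 222 156]
259 317 337 [ 10 222 155]
263 317 337 [ 10 211 157]
267 318 337 [ 11 216 158]
271 322 332 [  8 161 141]
0.174 (318, 271) [0.4312 0.1736 0.174 ]
0.174 (338, 271) [0.4437 0.1736 0.174 ]
0.174 (317, 232) [0.4307 0.1989 0.174 ]
0.174 (338, 232) [0.4433 0.199  0.174 ]
0.13 (318, 271) [0.4306 0.1557 0.13  ]
0.13 (338, 271) [0.4456 0.1557 0.13  ]
0.13 (317, 232) [0.4299 0.1862 0.13  ]
0.13 (338, 232) [0.4452 0.1863 0.13  ]
```

Request:
arm_command(
  targets="0 1 40 0 0 0 0.6;0 1 75 0 0 0 0.6;0 1 100 0 0 0 0.6;0 1 112 0 0 0 0.6;0 1 112 0 0 0 0.6;0 1 112 0 0 0 0.6",
)

```text
time: 2.28
tool_pos: [0.4389, 0.1907, 0.14]
tcp_rot: [2.218, 2.224, 0.003]
wrist_force: [-0.2, 0.8, 0.8]
width: 0.603
```

Run:
```python
from h import *
step(([.436,.187,.137],Rd(90)))
```

```text
t 2.28 p [0.4389 0.1907 0.14  ] x-heading 90.1 zax [ 0.002  0.001 -1.   ] q [ 0.36 -0.03  2.11  0.    1.06  0.36] F [-0.2  0.8  0.8] w 0.603
shift [-3.7 -3.   3. ] rot [ 0.11 -0.04  0.14] rows 0.1
```

Request:
arm_command(
  targets="-3 -3 3 0 0 0 0.6;-3 -3 3 0 0 0 0.6;-3 -3 3 0 0 0 0.4;-3 -3 3 0 0 0 0;-3 -3 3 0 0 0 0;-3 -3 3 0 0 0 0;-3 -3 3 0 0 0 0",
  newtons=70,
)

```text
time: 2.87
tool_pos: [0.4349, 0.1872, 0.1359]
tcp_rot: [-2.219, -2.223, -0.001]
wrist_force: [-2.2, 0.3, 5.3]
width: 0.157
```

Run:
```python
from h import *
step(([.436,.187,.137],Rd(90)))
```

```text
t 2.87 p [0.4349 0.1872 0.1359] x-heading 90.1 zax [ 0.     0.001 -1.   ] q [ 0.35 -0.04  2.12  0.    1.06  0.35] F [-2.2  0.3  5.3] w 0.157
shift [-0.2  1.1 -1.1] rot [ 0.02 -0.03  0.11] rows 0.0
```

Request:
arm_command(
  targets="0 0 -10 0 0 0 0;0 0 -30 0 0 0 0;0 0 -60 0 0 0 0;0 0 -100 0 0 0 0;0 0 -140 0 0 0 0;0 0 -180 0 0 0 0;0 0 -194 0 0 0 0;0 0 -194 0 0 0 0",
)

```text
time: 3.53
tool_pos: [0.4372, 0.1878, 0.3354]
tcp_rot: [2.216, 2.221, 0.015]
wrist_force: [-0.8, 0.2, 0.1]
width: 0.153
```

Run:
```python
from h import *
step(([.577,.080,.330],Rd(14.2)))
im,d=bot.read_camera("scene");cv2.imwrite("pics/s1.png",im);np.save("pics/s1.npy",d)
cv2.imwrite("pics/s1c.png",cv2.resize(im[150:350,280:430],None,fx=3,fy=3,interpolation=cv2.INTER_CUBIC))
```

```text
t 3.53 p [0.4372 0.1878 0.3354] x-heading 90.1 zax [ 0.01   0.003 -1.   ] q [ 0.35 -0.18  1.87 -0.    1.43  0.35] F [-0.8  0.2  0.1] w 0.153
shift [-108.1  139.6    6.4] rot [ 0.34 -0.54 75.92] rows 10.6
```

View pics/s1.png

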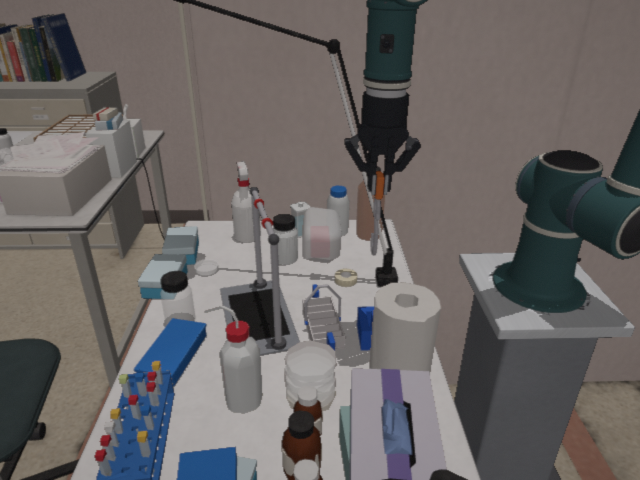

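Request:
arm_command(
  targets="-20 20 0 0 0 7 0;-30 40 0 0 0 14 0;-41 55 0 0 0 21 0;-51 70 0 0 0 28 0;-62 84 0 0 0 35 0;-73 98 0 0 0 42 0;-84 112 0 0 0 49 0;-96 126 0 0 0 56 0;-108 140 0 0 0 63 0;-108 140 0 0 0 70 0",
)

```text
time: 4.42
tool_pos: [0.5755, 0.0769, 0.3252]
tcp_rot: [3.094, 0.536, -0.008]
wrist_force: [-0.4, 0.5, -0.9]
width: 0.155
```

Request:
arm_command(
  targets="0 0 0 0 0 6 0;0 0 0 0 0 6 0;0 0 0 0 0 6 0;0 0 0 0 0 6 0",
)

```text
time: 4.75
tool_pos: [0.5741, 0.0792, 0.3275]
tcp_rot: [-3.117, -0.39, 0.004]
wrist_force: [-0.8, -0.2, -0.9]
width: 0.153
```

Run:
```python
from h import *
step(([.577,.080,.330],Rd(14.2)))
im,d=bot.read_camera("scene");cv2.imwrite("pics/s2.png",im);np.save("pics/s2.npy",d)
im2,d2=bot.read_camera("top");cv2.imwrite("pics/t2.png",im2);np.save("pics/t2.npy",d2)
cv2.imwrite("pics/s2c.png",cv2.resize(im[110:310,220:400],None,fx=3,fy=3,interpolation=cv2.INTER_CUBIC))
P=pts("scene",d);s=bot.read_state();c=s['tool_pos']
m=(np.linalg.norm(P[...,:2]-c[:2],axis=-1)<.045)&(P[...,2]<.36)&(P[...,2]>.15)
q=P[m];a=np.radians(14.2);X=(q[:,:2]-c[:2])@[np.cos(a),np.sin(a)]*1000;Z=q[:,2]*1000
for z in range(190,362,4):
    k=(Z>=z)&(Z<z+4)
    if k.any(): print(z,np.sort(X[k]).round(0).astype(int).tolist())
```

```text
t 4.75 p [0.5741 0.0792 0.3275] x-heading 14.3 zax [-0.003 -0.    -1.   ] q [ 0.09  0.04  1.68 -0.    1.42  1.42] F [-0.8 -0.2 -0.9] w 0.153
shift [ 3.  -0.  -2.5] rot [-0.02  0.16  0.08] rows 0.1
194 [-12]
198 [-20, -17, -16, -13, -11, -9, -9, -8, -7, -5, -4, -3, -2]
202 [-22, -20, -18, -17, -16, -16, -15, -14, -14, -13, -12, -12, -10, -9, -8, -7, -5, -4, -3, -1, 0, 1, 1, 2, 3, 4, 7]
206 [-27, -26, -24, -24, -22, -21, -20, -20, -18, -18, -3, 0, 1, 2, 3, 6, 6, 6, 8, 10]
210 [-29, -29, -26, -24, -24, -23, -23, -22, -20, -20, 3, 4, 5, 8, 9, 10, 10, 12]
214 [-29, -26, -26, -24, -23, -23, 5, 7, 7, 8, 10, 10, 12]
218 [-28, -26, -24, -23, 7, 8, 10, 12, 12, 13]
222 [-29, -28, -28, -26, -25, -25, -25, -23, 7, 10, 10, 12, 12, 13]
226 [-32, -31, -28, -26, -26, -25, -24, 7, 8, 9, 10, 12, 13, 14]
230 [-30, -28, -27, -26, -25, 7, 9, 10, 12, 12, 12, 13, 14]
234 [7, 8, 10, 11, 12, 12]
238 [7, 7, 8, 9, 9, 12, 14, 14]
242 [6, 10, 10, 11, 12, 13, 14]
246 [9, 12, 13, 13, 15, 15]
250 [9, 10, 12, 12, 13, 13, 14, 15]
254 [5, 7, 8, 10, 10, 11, 11, 12, 13]
258 [2, 5, 5, 7, 7, 8, 9, 9, 10, 11]
262 [1, 1, 3, 
[... 1362 characters left out ...]
0, 10, 11, 11, 11, 12, 12, 13]
338 [-17, -13, -13, -9, -9, -6, -6, -4, -3, -3, -2, -2, 0, 1, 1, 4, 6, 6, 6, 6, 7, 7, 8, 8, 10, 11, 11, 12, 12, 14, 14]
342 [-14, -13, -11, -10, -10, -8, -6, -6, -4, -3, -3, -2, 0, 1, 2, 4, 4, 5, 6, 7, 7, 8, 10, 10, 11, 11, 12, 12, 13, 14, 14]
346 [-14, -13, -9, -7, -6, -4, -4, -3, -2, -1, 0, 2, 2, 4, 4, 5, 6, 7, 7, 7, 8, 10, 11, 11, 11, 12, 13, 13, 14, 14]
350 [-14, -13, -10, -10, -6, -4, -3, -3, -2, 0, 1, 1, 4, 4, 5, 6, 7, 8, 8, 9, 10, 11, 11, 12, 12, 13, 14, 14, 15]
354 [-14, -13, -10, -10, -6, -6, -4, -4, -3, -2, -1, 0, 0, 0, 1, 1, 3, 4, 4, 5, 6, 7, 7, 8, 8, 9, 9, 10, 11, 13, 13, 13, 15]
358 [-14, -10, -6, -5, -2, -1, 3, 7, 7, 9, 10, 11, 12, 12, 14, 15, 15]
```

View pics/s2c.png

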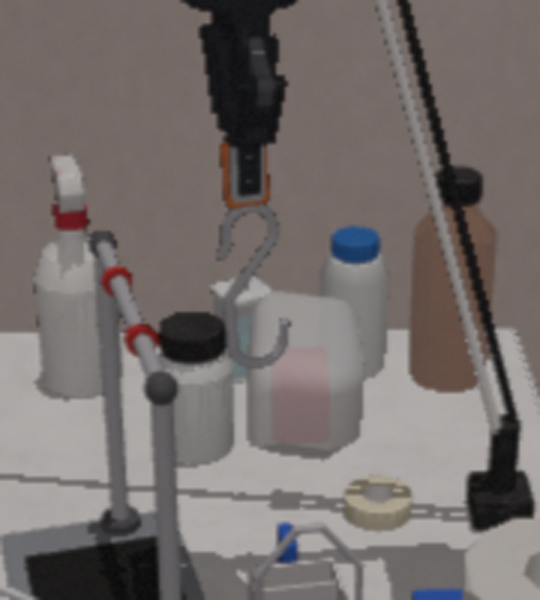

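Request:
arm_command(
  targets="0 0 0 0 3.8 0 0;0 0 0 0 3.8 0 0;0 0 0 0 3.8 0 0",
)

```text
time: 5.1
tool_pos: [0.5742, 0.0793, 0.3295]
tcp_rot: [-3.108, -0.386, -0.102]
wrist_force: [-0.0, -0.2, -1.1]
width: 0.155
```

```bash
cat >> h.py <<'E'
A=np.radians(14.2);EX=np.array([np.cos(A),np.sin(A),0]);EY=np.array([-np.sin(A),np.cos(A),0]);MID=np.array([.650,.0985,0])
def onplane(u,v,y0=0,n="scene"):
    o,r=ray(n,u,v);t=(y0-(o-MID)@EY)/(r@EY);p=o+r*t;return np.array([(p-MID)@EX,p[2]])*1000
def plane2px(x,z,y0=0,n="scene"):
    return proj(n,MID+EX*x/1000+EY*y0+np.array([0,0,z/1000]))
def rectify(im,x0,x1,z0,z1,s=6,y0=0):
    src=np.float32([plane2px(x,z,y0) for x,z in [(x0,z1),(x1,z1),(x1,z0),(x0,z0)]])
    W,H=int((x1-x0)*s),int((z1-z0)*s);dst=np.float32([(0,0),(W,0),(W,H),(0,H)])
    o=cv2.warpPerspective(im,cv2.getPerspectiveTransform(src,dst),(W,H),flags=cv2.INTER_CUBIC)
    for x in range(int(np.ceil(x0/10)*10),int(x1)+1,10): cv2.line(o,(int((x-x0)*s),0),(int((x-x0)*s),4 if x%50 else 14),(0,0,255),1)
    for z in range(int(np.ceil(z0/10)*10),int(z1)+1,10): cv2.line(o,(0,int((z1-z)*s)),(4 if z%50 else 14,int((z1-z)*s)),(0,0,255),1)
    return o
E
python3 - <<'E'
from h import *
step(([.577,.080,.330],Rd(14.2,3.8)))
im,d=bot.read_camera("scene");cv2.imwrite("pics/s3.png",im);np.save("pics/s3.npy",d)
s=bot.read_state();print("stand coords tcp",(s['tool_pos']-MID)@EX,(s['tool_pos']-MID)@EY)
o=rectify(im,-110,30,180,280,5.5) if 0 else rectify(im,-110,30,185,340,3.8)
cv2.imwrite("pics/s3r.png",o);print(o.shape)
E
```

```text
t 5.1 p [0.5742 0.0793 0.3295] x-heading 14.2 zax [ 0.064  0.016 -0.998] q [ 0.09 -0.01  1.73  0.01  1.35  1.41] F [-0.  -0.2 -1.1] w 0.155
shift [ 2.9 -0.  -0.3] rot [ 0.01  0.03 -0.04] rows 0.1
stand coords tcp -0.07781174242341049 -0.00011655534014177308
(589, 532, 3)
```

View pics/s3r.png

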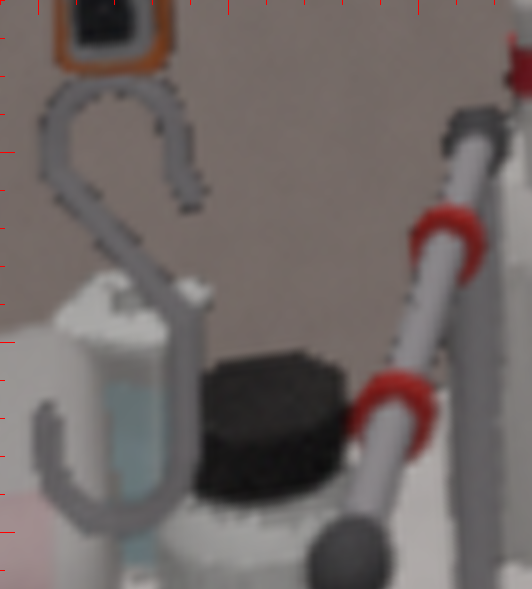

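Run:
```python
from h import *
im=cv2.imread("pics/s3.png")
o=rectify(im,-40,40,220,300,7)
def px(P): 
    u,v=proj("scene",P);return u,v
for z,col in [(254,(0,255,0)),(260,(255,0,0))]:
  for sgn in (-45,0,45):
    u,v=px(MID+EY*sgn/1000+[0,0,z/1000]);x,zz=onplane(u,v);cv2.circle(o,(int((x+40)*7),int((300-zz)*7)),3,col,-1)
# ring outlines at y=+-41, +-49
for yy in (-49,-41,41,49):
  for k in range(0,360,6):
    P=MID+EY*yy/1000+EX*.011*np.cos(np.radians(k))+np.array([0,0,.254+.011*np.sin(np.radians(k))])
    x,zz=onplane(*px(P));a,b=int((x+40)*7),int((300-zz)*7)
    if 0<=a<560 and 0<=b<560:o[b,a]=(0,255,255)
for yy in range(-40,41,2):
  for sx in (-1,1):pass
cv2.imwrite("pics/s3ring.png",o)
```

```text
(no output)
```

View pics/s3ring.png

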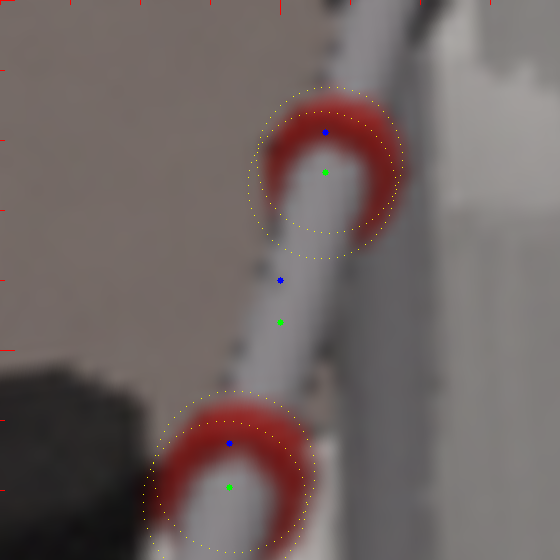

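Run:
```python
from h import *
im=cv2.imread("pics/s3.png")
o=rectify(im,-115,-45,250,325,8)
cv2.imwrite("pics/s3h.png",o);print(o.shape)
```

```text
(600, 560, 3)
```

View pics/s3h.png

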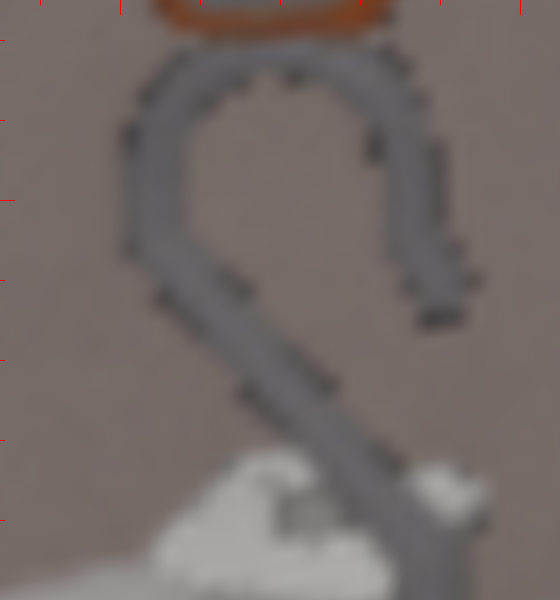

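```bash
cat >> h.py <<'E'
def S(x,z,y=0): return MID+EX*x/1000+EY*y/1000+np.array([0,0,z/1000])
E
python3 - <<'E'
from h import *
for i in range(3):
    s=bot.read_state();p=s['tool_pos'];print(s['time'],((p-MID)@EX*1000).round(1),((p-MID)@EY*1000).round(1),p[2].round(4)); bot.read_camera("scene")
step((S(-32,323),Rd(14.2,3.8)))
E
```

```text
5.15 -77.8 -0.1 0.3296
5.2 -77.5 -0.2 0.3296
5.25 -77.3 -0.2 0.3295
t 5.3 p [0.5752 0.0793 0.3294] x-heading 14.1 zax [ 0.064  0.016 -0.998] q [ 0.09 -0.    1.73  0.01  1.35  1.41] F [ 0.6  0.  -0.9] w 0.153
shift [44.7 -0.3  9.4] rot [ 0.01  0.01 -0.06] rows 1.1
```

Request:
arm_command(
  targets="15 0 3 0 0 0 0;30 0 7 0 0 0 0;44 0 9 0 0 0 0;44 0 9 0 0 0 0;44 0 9 0 0 0 0;44 0 9 0 0 0 0;44 0 9 0 0 0 0",
)

```text
time: 5.88
tool_pos: [0.6177, 0.09, 0.3232]
tcp_rot: [-3.108, -0.385, -0.102]
wrist_force: [0.6, 0.1, -0.6]
width: 0.155
```

```bash
cat > look.py <<'E'
from h import *
import sys
tag=sys.argv[1];a=[float(x) for x in sys.argv[2:7]]
im,d=bot.read_camera("scene");s=bot.read_state();p=s['tool_pos']
print("tcp stand",((p-MID)@EX*1000).round(1),((p-MID)@EY*1000).round(1),(p[2]*1000).round(1),"F",s['wrist_force'].round(1),"t",s['time'])
cv2.imwrite(f"pics/{tag}.png",im);cv2.imwrite(f"pics/{tag}r.png",rectify(im,*a))
E
python3 look.py s4 -60 30 240 330 6.5
```

```text
tcp stand -33.5 -0.3 323.4 F [-0.4  0.8 -0.3] t 5.9333
```

View pics/s4r.png

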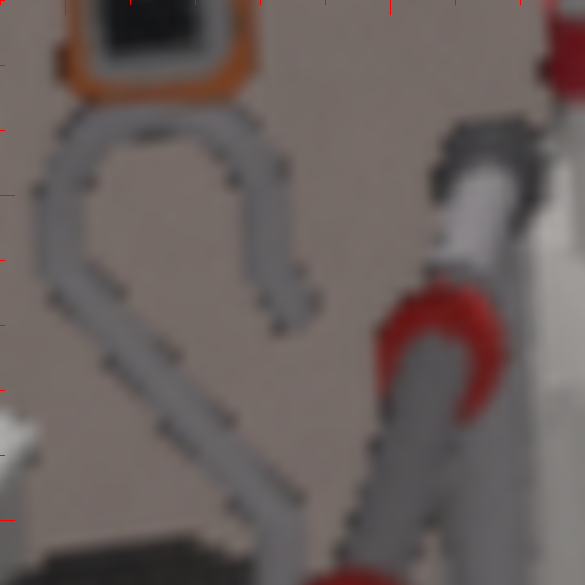

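Run:
```python
from h import *
step(*[(S(x,z),Rd(14.2,3.8)) for x,z in [(-27,321.5),(-18,311.4)]])
```

```text
t 5.93 p [0.6177 0.09   0.3234] x-heading 14.1 zax [ 0.064  0.016 -0.998] q [0.1  0.08 1.65 0.01 1.34 1.42] F [-0.4  0.8 -0.3] w 0.155
shift [ 6.3 -0.4  2.3] rot [ 0.01  0.   -0.08] rows 0.2
shift [14.6 -0.4 13. ] rot [ 0.01  0.   -0.08] rows 0.5
```

Request:
arm_command(
  targets="5.5 0 2 0 0 0 0;5.5 0 2 0 0 0 0;10 0 7 0 0 0 0;14 0 12.5 0 0 0 0;14 0 12.5 0 0 0 0;14 0 12.5 0 0 0 0;14 0 12.5 0 0 0 0",
)

```text
time: 6.52
tool_pos: [0.6323, 0.0937, 0.3111]
tcp_rot: [-3.108, -0.385, -0.102]
wrist_force: [0.3, 0.2, -1.0]
width: 0.155
```

```bash
python3 look.py s5 -50 40 235 325 6.5
```

```text
tcp stand -18.2 -0.3 311.5 F [ 0.8  1.  -1.4] t 6.5667
```

View pics/s5r.png

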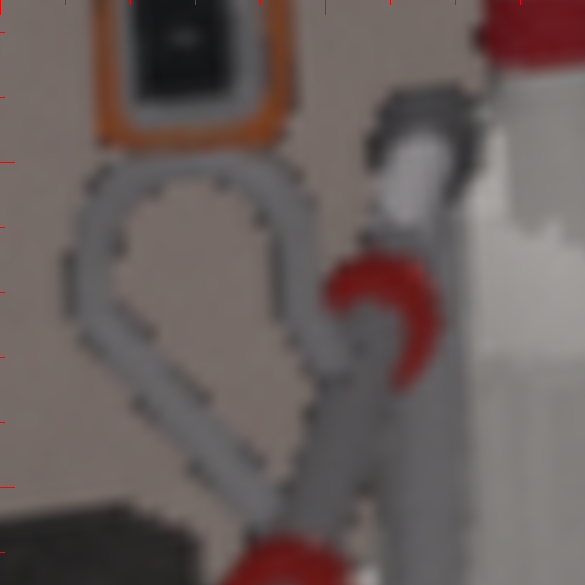

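Run:
```python
from h import *
step(*[(S(x,z),Rd(14.2,3.8)) for x,z in [(-8.3,300),(2.4,287.5)]])
```

```text
t 6.57 p [0.6324 0.0937 0.3115] x-heading 14.1 zax [ 0.064  0.016 -0.998] q [0.1  0.12 1.63 0.01 1.33 1.43] F [ 0.8  1.  -1.4] w 0.152
shift [ 9.2 -0.3 12.1] rot [ 0.    0.02 -0.08] rows 0.4
shift [19.  -0.4 25.3] rot [ 0.    0.02 -0.08] rows 0.8
```

Request:
arm_command(
  targets="3 0 4 0 0 0 0;6 0 8 0 0 0 0;9 0 12 0 0 0 0;9 0 12 0 0 0 0;9 0 12 0 0 0 0",
)

```text
time: 6.98
tool_pos: [0.6419, 0.0961, 0.2994]
tcp_rot: [-3.108, -0.385, -0.101]
wrist_force: [0.2, -0.8, -0.8]
width: 0.148
```

```bash
python3 look.py s6 -50 40 235 325 6.5
```

```text
tcp stand -8.5 -0.3 299.8 F [ 0.1  0.6 -0.8] t 7.0333
```

View pics/s6r.png

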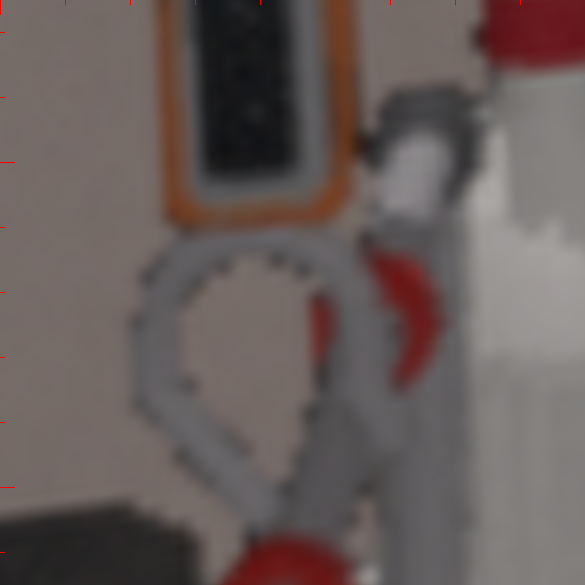

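Request:
arm_command(
  targets="3.3 0 4.2 0 0 0 0;6.6 0 8.5 0 0 0 0;9.9 0 13 0 0 0 0;9.9 0 13 0 0 0 0;9.9 0 13 0 0 0 0",
)

```text
time: 7.45
tool_pos: [0.6521, 0.0987, 0.2869]
tcp_rot: [-3.108, -0.385, -0.101]
wrist_force: [0.4, -0.7, -1.0]
width: 0.154
```

```bash
python3 look.py s7 -50 40 235 325 6.5;python3 - <<'E'
from h import *
step(*[(S(x,z),Rd(14.2,3.8)) for x,z in [(2.5,274)]])
E
```

```text
tcp stand 2.2 -0.3 287.4 F [-0.1  0.3 -1.6] t 7.5
t 7.5 p [0.6522 0.0987 0.2874] x-heading 14.1 zax [ 0.063  0.016 -0.998] q [0.11 0.16 1.62 0.01 1.29 1.43] F [-0.1  0.3 -1.6] w 0.157
shift [-0.6 -0.3 13.4] rot [ 0.    0.05 -0.08] rows 0.3
```

View pics/s7r.png

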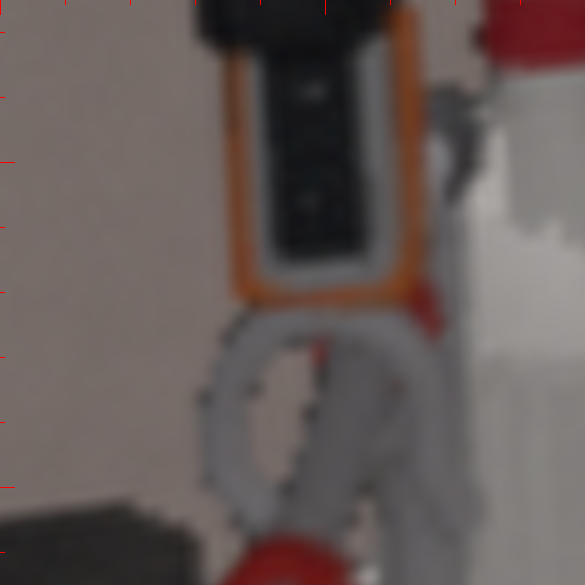

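Request:
arm_command(
  targets="-0.5 0 5 0 0 0 0;-0.5 0 10 0 0 0 0;-0.5 0 12 0 0 0 0;-0.5 0 12 0 0 0 0;-0.5 0 13 0 0 0 0;-0.5 0 13 0 0 0 0;-0.5 0 13.5 0 0 0 0;-0.5 0 13.5 0 0 0 0",
)

```text
time: 8.17
tool_pos: [0.6528, 0.0988, 0.2746]
tcp_rot: [-3.108, -0.385, -0.104]
wrist_force: [0.3, -0.3, -0.0]
width: 0.156
```

Request:
arm_command(
  targets="0 0 0.7 0 0 0 0;0 0 0.7 0 0 0 0;0 0 1.3 0 0 0 0;0 0 1.3 0 0 0 0",
)

```text
time: 8.5
tool_pos: [0.653, 0.0989, 0.2737]
tcp_rot: [-3.108, -0.385, -0.104]
wrist_force: [-0.7, 0.5, 0.8]
width: 0.156
```

```bash
python3 look.py s8 -50 40 130 320 3.1
```

```text
tcp stand 3.0 -0.4 273.7 F [-1.4  0.4  1.6] t 8.55
```

View pics/s8r.png

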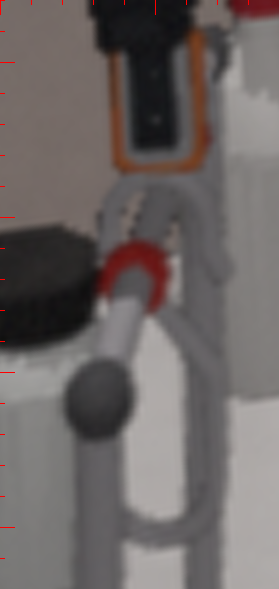

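Request:
arm_command(
  targets="0 0 0.6 0 0 0 0;0 0 0.6 0 0 0 0;0 0 1.2 0 0 0 0;0 0 1.2 0 0 0 0",
)

```text
time: 8.88
tool_pos: [0.6531, 0.0989, 0.2735]
tcp_rot: [-3.108, -0.385, -0.105]
wrist_force: [-3.3, -1.4, 7.2]
width: 0.159
```

Request:
arm_command(
  targets="0 0 0 0 0 0 0.2;0 0 0 0 0 0 0.25;0 0 0 0 0 0 0.35;0 0 0 0 0 0 0.5;0 0 0 0 0 0 0.5;0 0 0 0 0 0 0.5",
)

```text
time: 9.38
tool_pos: [0.6528, 0.0988, 0.2714]
tcp_rot: [-3.108, -0.385, -0.102]
wrist_force: [-0.3, 0.2, -0.9]
width: 0.502
```

```bash
python3 look.py s9 -60 40 130 330 3;python3 - <<'E'
from h import *
im,d=bot.read_camera("wrist");cv2.imwrite("pics/w9.png",im)
E
```

```text
tcp stand 2.8 -0.4 271.6 F [ 0.6  0.2 -0.5] t 9.4333
```

View pics/s9r.png

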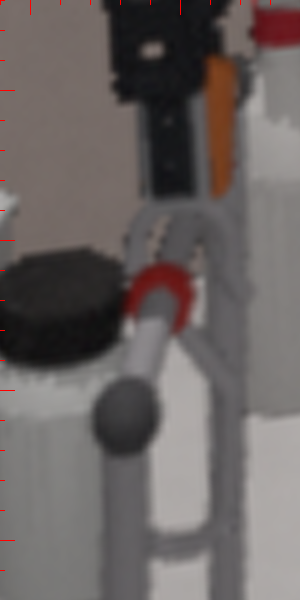

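View pics/w9.png

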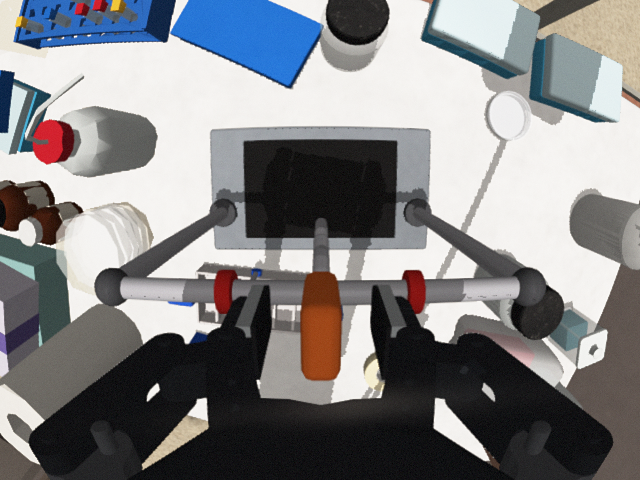

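Request:
arm_command(
  targets="0 0 -10 0 0 0 0.55;0 0 -40 0 0 0 0.55;0 0 -80 0 0 0 0.55;0 0 -110 0 0 0 0.55;0 0 -110 0 0 0 0.55",
)

```text
time: 9.9
tool_pos: [0.6485, 0.0974, 0.3925]
tcp_rot: [-3.107, -0.385, -0.127]
wrist_force: [0.1, -0.2, 0.9]
width: 0.55
```

```bash
python3 look.py s10 -60 40 130 330 3;python3 - <<'E'
from h import *
step(([.50,.24,.33],Rd(99.2)),([.517,.234,.22],Rd(99.2)))
P=pts("top",np.load("pics/top0.npy"))
for n,(u,v) in dict(wjar=(385,195),stain=(445,218),bag=(395,243),tape=(331,275),jar2=(264,110)).items(): print(n,P[v,u].round(3))
E
```

```text
tcp stand -2.4 -0.6 389.0 F [ 0.6 -0.8  0.1] t 9.95
t 9.95 p [0.6478 0.0973 0.389 ] x-heading 14.1 zax [ 0.075  0.017 -0.997] q [0.11 0.12 1.49 0.01 1.45 1.43] F [ 0.6 -0.8  0.1] w 0.546
shift [-112.8 -174.5   50.1] rot [  3.36  -3.52 -85.03] rows 11.9
shift [-106.3 -164.7  161. ] rot [  3.36  -3.52 -85.03] rows 11.9
wjar [ 0.616 -0.139  0.12 ]
stain [ 0.574 -0.268  0.087]
bag [ 0.518 -0.155  0.112]
tape [ 0.468 -0.028  0.002]
jar2 [0.815 0.111 0.105]
```

View pics/s10r.png

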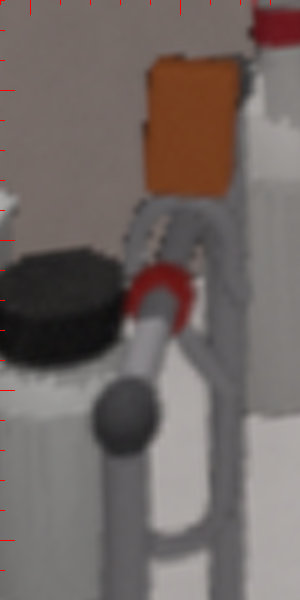

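Request:
arm_command(
  targets="-113 -174 50 3.4 -3.5 -85 0.55;-113 -174 50 3.4 -3.5 -85 0.55;-113 -174 50 3.4 -3.5 -85 0.55;-113 -174 50 3.4 -3.5 -85 0.55;-113 -174 50 3.4 -3.5 -85 0.55;-113 -174 50 3.4 -3.5 -85 0.55;-113 -174 50 3.4 -3.5 -85 0.55;-113 -174 50 3.4 -3.5 -85 0.55;-113 -174 50 3.4 -3.5 -85 0.55;-113 -174 50 3.4 -3.5 -85 0.55",
)

```text
time: 10.78
tool_pos: [0.4965, 0.2391, 0.3233]
tcp_rot: [-2.29, -2.137, -0.004]
wrist_force: [-0.1, -0.0, -0.8]
width: 0.549
```

Run:
```python
from h import *
step(([.517,.230,.20],Rd(99.2)))
```

```text
t 10.78 p [0.4965 0.2391 0.3233] x-heading 86.0 zax [-0.004  0.009 -1.   ] q [ 0.4  -0.02  1.75  0.01  1.41  0.46] F [-0.1 -0.  -0.8] w 0.549
shift [ -8.7  21.7 123.2] rot [ -0.22  -0.51 -13.15] rows 3.0
```

Request:
arm_command(
  targets="-9 22 40 0 0 -13 0.55;-9 22 80 0 0 -13 0.55;-9 22 115 0 0 -13 0.55;-9 22 115 0 0 -13 0.55;-9 22 115 0 0 -13 0.55;-9 22 115 0 0 -13 0.55",
)

```text
time: 11.28
tool_pos: [0.5189, 0.2299, 0.2108]
tcp_rot: [-2.043, -2.377, -0.011]
wrist_force: [0.3, 0.7, 0.3]
width: 0.547
```

Run:
```python
from h import *
s=bot.read_state();im,d=bot.read_camera("wrist");cv2.imwrite("pics/w11.png",im)
step(([.5165,.2335,.013],Rd(99.2)))
hsv=cv2.cvtColor(im,cv2.COLOR_BGR2HSV);m=cv2.inRange(hsv,(105,150,60),(125,255,255))
n,l,st,ce=cv2.connectedComponentsWithStats(m)
for i in range(1,n):
    if st[i,4]>80: print(st[i],ce[i].round(1),wonz(*ce[i],s,.048).round(4), cv2.minAreaRect(np.argwhere(l==i)[:,::-1].astype(np.float32)))
```

```text
t 11.33 p [0.5198 0.2303 0.2121] x-heading 98.7 zax [ 0.002  0.011 -1.   ] q [0.37 0.07 1.86 0.01 1.2  0.21] F [0.8 0.3 0.3] w 0.55
shift [  1.5  -3.5 199.2] rot [ 0.19 -0.61 -0.54] rows 4.8
[ 592    0   48  131 4379] [616.5  57.7] [0.795  0.4477 0.048 ] ((615.5, 65.0), (130.0, 47.0), 90.0)
[585 139  55  38 846] [618.  160.7] [0.8171 0.3402 0.048 ] ((615.0179443359375, 154.3419189453125), (55.71381759643555, 34.079341888427734), 11.633633613586426)
[ 530  184  105  140 7619] [583.3 253.9] [0.7984 0.2345 0.048 ] ((583.7753295898438, 253.0239715576172), (60.44697570800781, 135.54852294921875), 26.139066696166992)
[314 191  13  41 494] [320.3 211.3] [0.5175 0.2343 0.048 ] ((320.0, 211.0), (40.0, 12.0), 90.0)
[ 196  204   60   98 4893] [224.  251.3] [0.4382 0.1862 0.048 ] ((223.25816345214844, 252.65980529785156), (56.22270202636719, 95.60575103759766), 5.19442892074585)
[317 359  10  30 297] [321.5 373.5] [0.5434 0.0699 0.048 ] ((321.5, 373.5), (29.0, 9.0), 90.0)
```

View pics/w11.png

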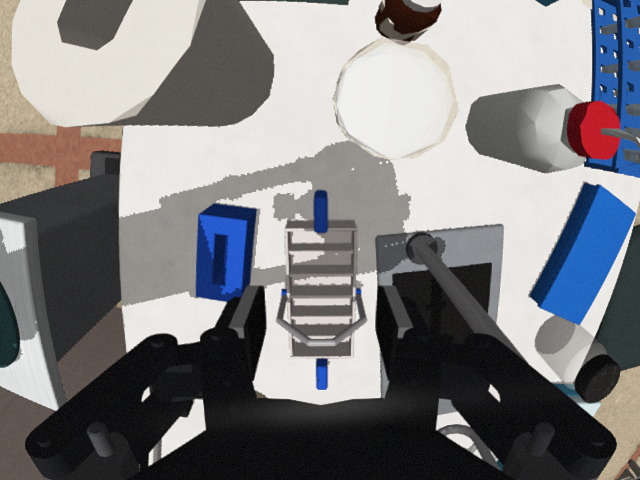

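Request:
arm_command(
  targets="1.5 -3 40 0 -0.5 -0.3 0.5;1.5 -3 80 0 -0.5 -0.3 0.5;1.5 -3 120 0 -0.5 -0.3 0.5;1.5 -3 150 0 -0.5 -0.3 0.5;1.5 -3 175 0 -0.5 -0.3 0.5;1.5 -3 190 0 -0.5 -0.3 0.5;1.5 -3 190 0 -0.5 -0.3 0.5;1.5 -3 190 0 -0.5 -0.3 0.5;1.5 -3 190 0 -0.5 -0.3 0.5",
)

```text
time: 12.08
tool_pos: [0.5174, 0.2336, 0.0223]
tcp_rot: [2.04, 2.387, 0.008]
wrist_force: [1.1, 0.7, 0.7]
width: 0.503
```

Run:
```python
from h import *
step(([.517,.234,.013],Rd(99)))
im,d=bot.read_camera("wrist");cv2.imwrite("pics/w12.png",im)
```

```text
t 12.08 p [0.5174 0.2336 0.0223] x-heading 99.0 zax [ 0.004  0.003 -1.   ] q [0.38 0.28 2.01 0.   0.85 0.22] F [1.1 0.7 0.7] w 0.503
shift [ 0.4 -0.4  9.3] rot [ 0.25 -0.13 -0.03] rows 0.2
```

View pics/w12.png

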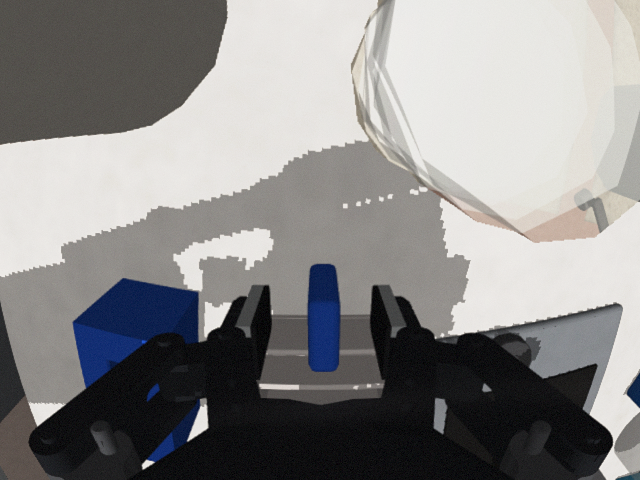

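Lug is centred between the pads (px ~322 of 265–375). Go down 9 mm and close.

Request:
arm_command(
  targets="0 0 5 0 0 0 0.5;0 0 9 0 0 0 0.5;0 0 9 0 0 0 0.5;0 0 9 0 0 0 0.3;0 0 9 0 0 0 0;0 0 9 0 0 0 0;0 0 9 0 0 0 0;0 0 9 0 0 0 0",
  newtons=110,
)

```text
time: 12.8
tool_pos: [0.515, 0.2326, 0.0105]
tcp_rot: [-2.04, -2.388, -0.001]
wrist_force: [1.9, 0.1, 0.6]
width: 0.128
```

Request:
arm_command(
  targets="0 0 -3 0 0 0 0;0 0 -10 0 0 0 0;0 0 -25 0 0 0 0;0 0 -45 0 0 0 0;0 0 -70 0 0 0 0;0 0 -85 0 0 0 0;0 0 -85 0 0 0 0",
)

```text
time: 13.38
tool_pos: [0.5173, 0.2335, 0.0995]
tcp_rot: [2.04, 2.387, 0.01]
wrist_force: [0.7, 0.9, -1.9]
width: 0.126
```

Run:
```python
from h import *
step(([.47,.19,.1],Rd(99)),([.46,.06,.1],Rd(194.2)))
im,d=bot.read_camera("scene");cv2.imwrite("pics/s13.png",im)
im,d=bot.read_camera("wrist");cv2.imwrite("pics/w13.png",im)
```

```text
t 13.38 p [0.5173 0.2335 0.0995] x-heading 99.0 zax [ 0.005  0.004 -1.   ] q [0.38 0.18 1.97 0.   0.99 0.22] F [ 0.7  0.9 -1.9] w 0.126
shift [-35.6 -53.5  -0.9] rot [ 0.34 -0.16 -0.04] rows 1.5
shift [-162.5  -83.6   -1.5] rot [  0.39   0.17 -95.24] rows 13.3
```

View pics/s13.png

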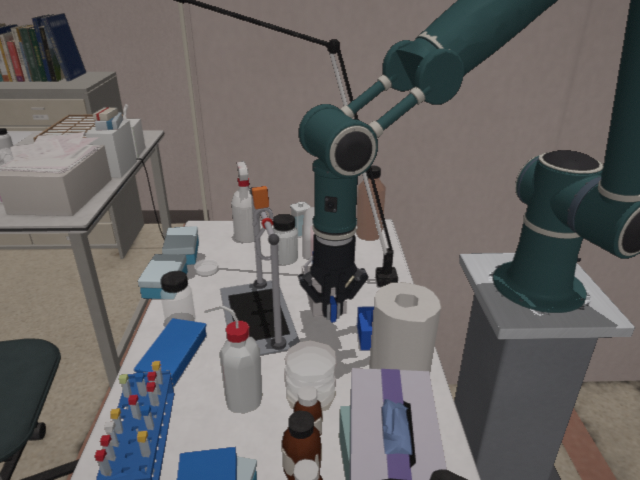

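Request:
arm_command(
  targets="-18 -27 0 0 0 0 0;-36 -53 0 0 0 -3 0;-45 -56 0 0 0 -10 0;-55 -58 0 0 0 -17 0;-64 -60 0 0 0 -24 0;-74 -63 0 0 0 -31 0;-83 -65 0 0 0 -38 0;-92 -67 0 0 0 -45 0;-102 -69 0 0 0 -52 0;-111 -71 0 0 0 -59 0",
)

```text
time: 14.32
tool_pos: [0.4596, 0.1107, 0.0928]
tcp_rot: [-0.59, -3.08, 0.002]
wrist_force: [0.8, 0.8, -2.4]
width: 0.128
```

Run:
```python
from h import *
step(([.46,.06,.1],Rd(194.2)))
im,d=bot.read_camera("top");cv2.imwrite("pics/t14.png",im)
```

```text
t 14.32 p [0.4596 0.1107 0.0928] x-heading 158.3 zax [-0.006 -0.    -1.   ] q [ 0.18  0.02  2.16  0.    0.97 -1.01] F [ 0.8  0.8 -2.4] w 0.128
shift [-19.1 -47.   -7.2] rot [-3.000e-02 -3.400e-01 -3.589e+01] rows 5.0
```

View pics/t14.png

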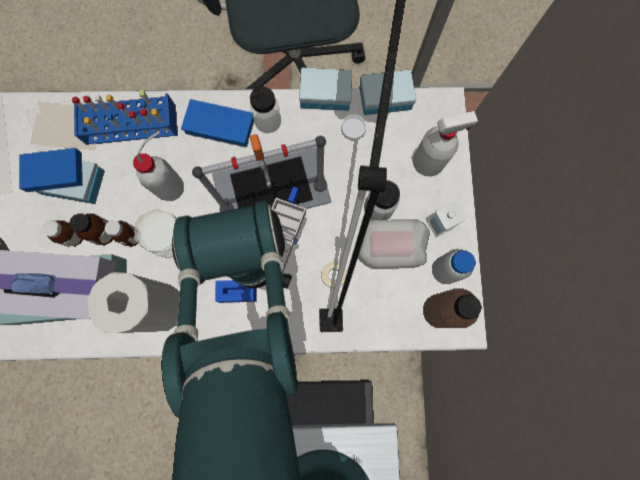

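Run:
```python
from h import *
step((S(-150,102),Rd(194.2)))
```

```text
t 14.37 p [0.4594 0.1095 0.0928] x-heading 158.6 zax [-0.006 -0.001 -1.   ] q [ 0.18  0.02  2.16  0.    0.97 -1.02] F [-1.1 -1.9 -3.2] w 0.125
shift [-59.5 -28.1  -9.5] rot [ -0.09  -0.35 -35.57] rows 5.0
```

Request:
arm_command(
  targets="-5 -8 -4 0 0 -7 0;-10 -16 -6 0 0 -14 0;-20 -20 -8 0 0 -21 0;-30 -24 -9 0 0 -28 0;-45 -28 -9 0 0 -35.6 0;-60 -28 -9 0 -0.4 -35.6 0;-60 -28 -9 0 -0.4 -35.6 0;-60 -28 -9 0 -0.4 -35.6 0",
)

```text
time: 15.03
tool_pos: [0.5066, 0.0631, 0.103]
tcp_rot: [-0.363, 3.117, -0.0]
wrist_force: [-0.3, 0.1, -2.9]
width: 0.129
```

```bash
python3 look.py s15 -170 50 60 320 2.3
python3 - <<'E'
from h import *
step((S(-130,102),Rd(194.2)))
E
```

```text
tcp stand -148.2 1.2 102.9 F [ 1.2 -0.3 -3. ] t 15.0833
t 15.08 p [0.506  0.0633 0.1029] x-heading -166.7 zax [ 0.003  0.    -1.   ] q [ 0.08  0.07  2.08  0.    0.99 -1.73] F [ 1.2 -0.3 -3. ] w 0.125
shift [-18.2  -0.9   1. ] rot [-0.02  0.18 -0.85] rows 0.4
```

View pics/s15r.png

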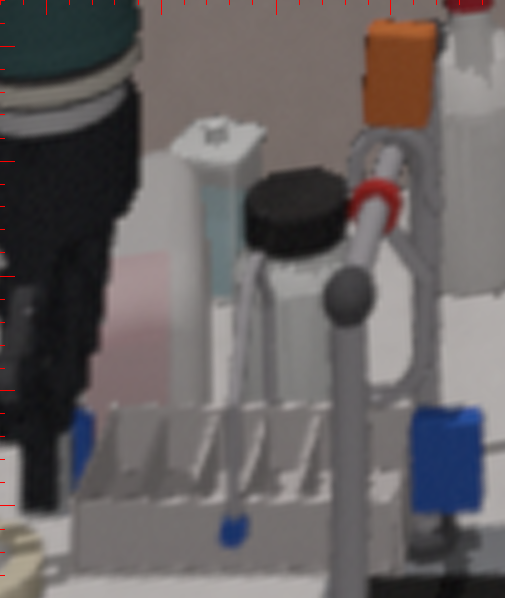

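View pics/s15.png

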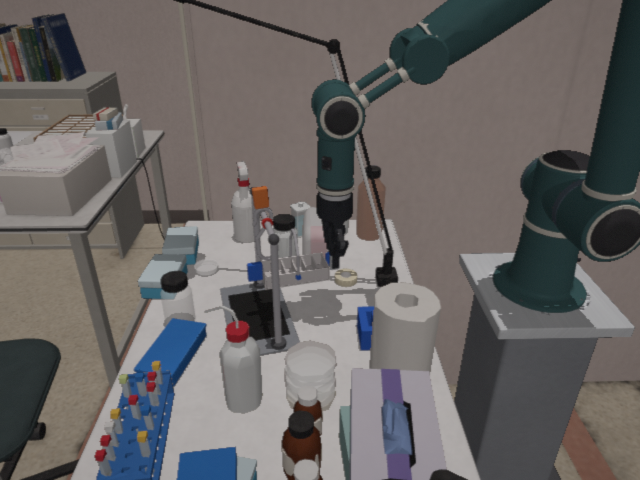

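Request:
arm_command(
  targets="-10 -1 1 0 0 -0.8 0;-20 -1 2 0 0 -0.8 0;-30 -1 3 0 0 -0.8 0;-30 -1 3 0 0 -0.8 0;-30 -1 3 0 0 -0.8 0;-30 -1 3 0 0 -0.8 0",
)

```text
time: 15.58
tool_pos: [0.5362, 0.0694, 0.101]
tcp_rot: [-0.392, 3.112, -0.001]
wrist_force: [0.3, 0.8, -2.7]
width: 0.126
```

```bash
python3 look.py s16 -80 50 120 270 4
python3 - <<'E'
from h import *
step((S(-88,102),Rd(194.2)))
im,d=bot.read_camera("top");cv2.imwrite("pics/t16.png",cv2.resize(im[100:300,180:380],None,fx=3,fy=3,interpolation=cv2.INTER_CUBIC))
E
```

```text
tcp stand -117.7 -0.3 101.0 F [-0.7 -0.2 -1.9] t 15.6333
t 15.63 p [0.5359 0.0693 0.101 ] x-heading -165.6 zax [ 0.005  0.    -1.   ] q [ 0.08  0.13  2.02 -0.    0.99 -1.74] F [-0.7 -0.2 -1.9] w 0.125
shift [-29.7   0.2  -0.9] rot [-0.05  0.27  0.17] rows 0.7
```

View pics/s16r.png

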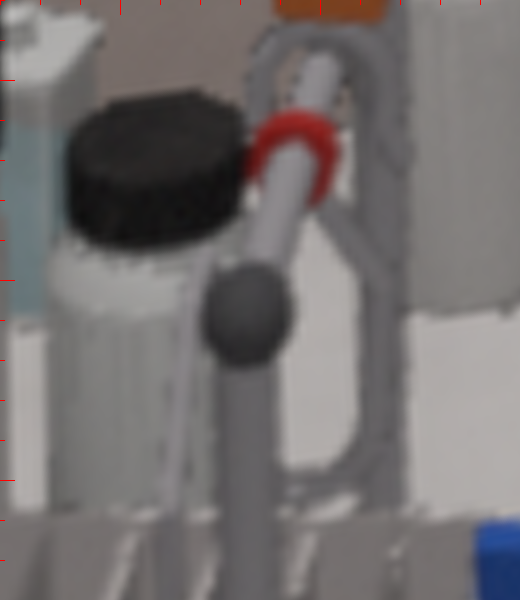

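View pics/t16.png

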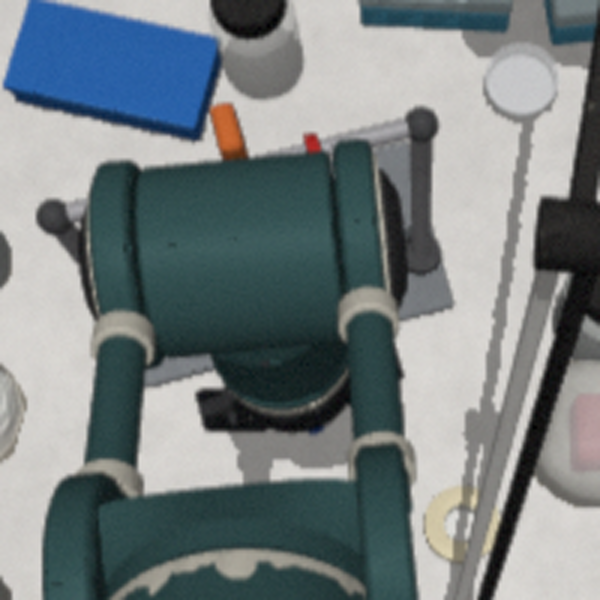

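Request:
arm_command(
  targets="-8 0 0 0 0 0 0;-16 0 0 0 0 0 0;-24 0 0 0 0 0 0;-28 0 0 0 0 0 0;-28 0 0 0 0 0 0;-28 0 0 0 0 0 0",
)

```text
time: 16.18
tool_pos: [0.5638, 0.0763, 0.1013]
tcp_rot: [-0.392, 3.111, -0.001]
wrist_force: [0.0, 0.4, -2.2]
width: 0.129
```

```bash
python3 look.py s17 -80 50 120 270 4
python3 - <<'E'
from h import *
step((S(-90,60),Rd(194.2)))
im,d=bot.read_camera("wrist");cv2.imwrite("pics/w17.png",im)
E
```

```text
tcp stand -89.5 -0.4 101.1 F [-0.6 -0.7 -2.5] t 16.2333
t 16.23 p [0.5634 0.0762 0.1011] x-heading -165.6 zax [ 0.005  0.    -1.   ] q [ 0.09  0.18  1.96 -0.    1.   -1.73] F [-0.6 -0.7 -2.5] w 0.123
shift [ 0.7  0.4 41.1] rot [-0.06  0.28  0.17] rows 1.0
```

View pics/s17r.png

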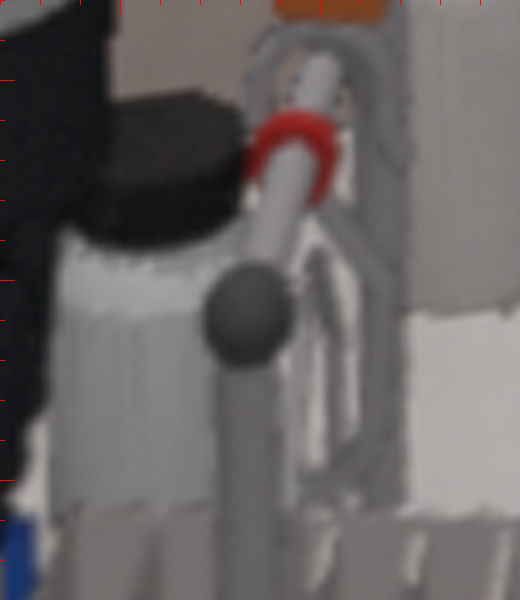

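Request:
arm_command(
  targets="0.5 0 8 0 0 0 0;0.5 0 16 0 0 0 0;0.5 0 24 0 0 0 0;0.5 0 32 0 0 0 0;0.5 0 40 0 0 0 0;0.5 0 40 0 0 0 0;0.5 0 40 0 0 0 0",
)

```text
time: 16.87
tool_pos: [0.5623, 0.076, 0.0601]
tcp_rot: [-0.392, 3.114, -0.0]
wrist_force: [0.1, 0.7, -1.5]
width: 0.129
```

```bash
python3 look.py s18 -80 50 120 270 4
```

```text
tcp stand -89.9 -0.4 60.9 F [-0.2  0.2 -1.9] t 16.9167
```

View pics/s18r.png

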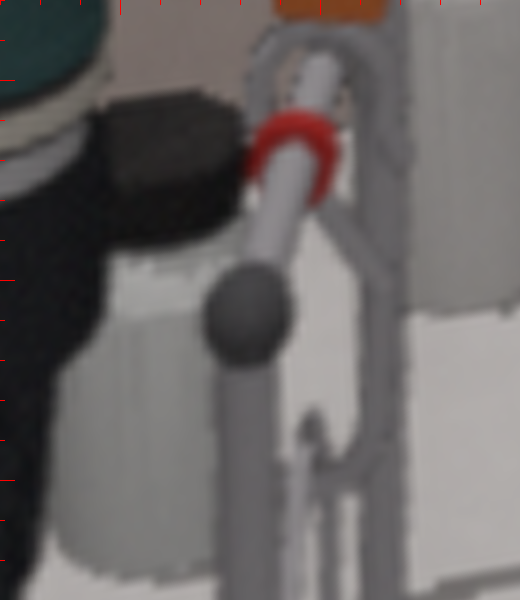

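Request:
arm_command(
  targets="0 0 3 0 0 0 0;0 0 6 0 0 0 0;0 0 6 0 0 0 0;0 0 7.5 0 0 0 0;0 0 7.5 0 0 0 0",
)

```text
time: 17.33
tool_pos: [0.5638, 0.0761, 0.0542]
tcp_rot: [-0.392, 3.11, -0.001]
wrist_force: [0.0, -0.1, -0.8]
width: 0.127
```

Request:
arm_command(
  targets="0 0 1.5 0 0 0 0;0 0 1.5 0 0 0 0;0 0 3 0 0 0 0;0 0 3 0 0 0 0",
)

```text
time: 17.67
tool_pos: [0.5657, 0.0763, 0.0527]
tcp_rot: [-0.391, 3.106, -0.001]
wrist_force: [0.7, 0.1, 6.6]
width: 0.122
```

```bash
python3 look.py s19 -80 50 30 200 3.5
```

```text
tcp stand -87.2 -0.8 52.7 F [-0.6 -0.5  6.4] t 17.7167
```

View pics/s19r.png

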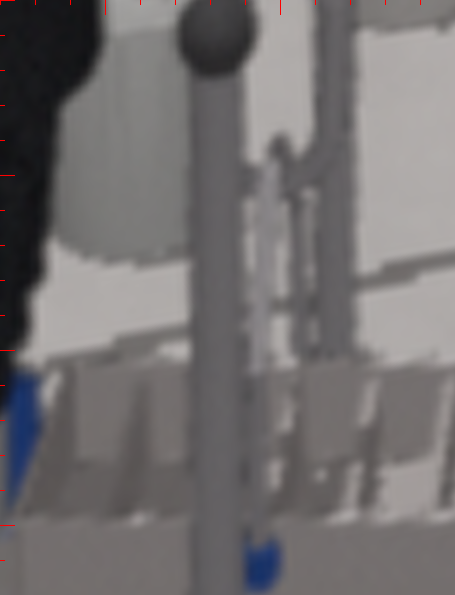

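Request:
arm_command(
  targets="0 0 -0.7 0 0 0 0;0 0 -0.7 0 0 0 0.16;0 0 -0.7 0 0 0 0.2;0 0 -0.7 0 0 0 0.25;0 0 -0.7 0 0 0 0.3;0 0 -0.7 0 0 0 0.35;0 0 -0.7 0 0 0 0.35",
)

```text
time: 18.3
tool_pos: [0.5629, 0.076, 0.0511]
tcp_rot: [-0.392, 3.112, -0.001]
wrist_force: [0.6, -0.1, -1.1]
width: 0.353
```

```bash
python3 - <<'E'
from h import *
step()
im,d=bot.read_camera("wrist");cv2.imwrite("pics/w20.png",im)
E
python3 look.py s20 -110 100 30 330 2
```

```text
t 18.3 p [0.5629 0.076  0.0511] x-heading -165.6 zax [ 0.005  0.    -1.   ] q [ 0.09  0.24  2.   -0.    0.9  -1.73] F [ 0.6 -0.1 -1.1] w 0.353
tcp stand -89.8 -0.5 51.3 F [-0.3 -0.1 -0.6] t 18.4
```

View pics/w20.png

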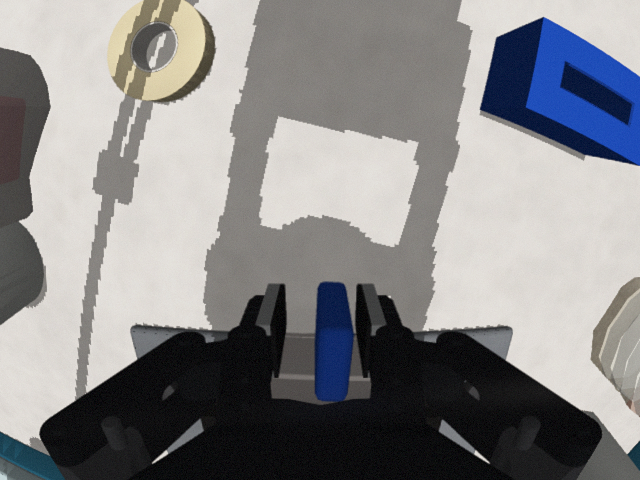

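View pics/s20r.png

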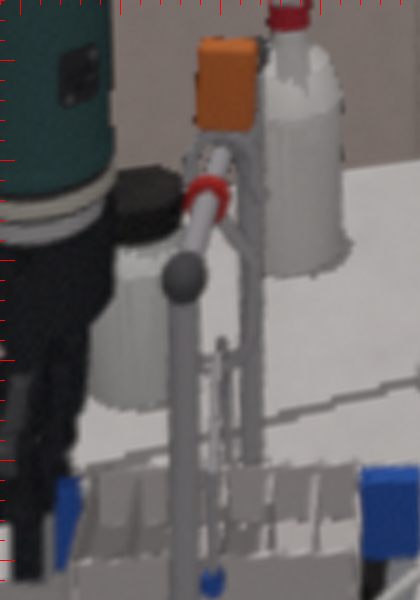

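Request:
arm_command(
  targets="0 1 0 0 0 0 0.45;0 1 0 0 0 0 0.5;0 1 -5 0 0 0 0.5;0 1 -15 0 0 0 0.5;0 1 -30 0 0 0 0.5;0 1 -50 0 0 0 0.5;0 1 -70 0 0 0 0.5;0 1 -85 0 0 0 0.5;10 1 -95 0 0 0 0.5;30 1 -100 0 0 0 0.5",
)

```text
time: 19.23
tool_pos: [0.5367, 0.0699, 0.1553]
tcp_rot: [-0.392, 3.104, -0.001]
wrist_force: [-0.6, -0.3, 0.7]
width: 0.501
```

Request:
arm_command(
  targets="30 0 -30 0 0 0 0.5;50 0 -60 0 0 0 0.5;50 0 -90 0 0 0 0.5;50 0 -90 0 0 0 0.5;50 0 -90 0 0 0 0.5;50 0 -90 0 0 0 0.5;50 0 -90 0 0 0 0.5;50 0 -90 0 0 0 0.5;50 0 -90 0 0 0 0.5;50 0 -90 0 0 0 0.5",
)

```text
time: 20.07
tool_pos: [0.484, 0.0571, 0.2399]
tcp_rot: [-0.392, 3.114, -0.0]
wrist_force: [-1.0, -0.7, 0.3]
width: 0.496
```

Run:
```python
from h import *
step()
im,d=bot.read_camera("scene");cv2.imwrite("pics/s21.png",im);cv2.imwrite("pics/s21c.png",cv2.resize(im[160:360,200:400],None,fx=3,fy=3,interpolation=cv2.INTER_CUBIC))
im,d=bot.read_camera("top");cv2.imwrite("pics/t21.png",im)
im,d=bot.read_camera("wrist");cv2.imwrite("pics/w21.png",im)
```

```text
t 20.07 p [0.484  0.0571 0.2399] x-heading -165.6 zax [ 0.003  0.    -1.   ] q [ 0.07 -0.1   1.98 -0.    1.26 -1.76] F [-1.  -0.7  0.3] w 0.496
```

View pics/s21c.png

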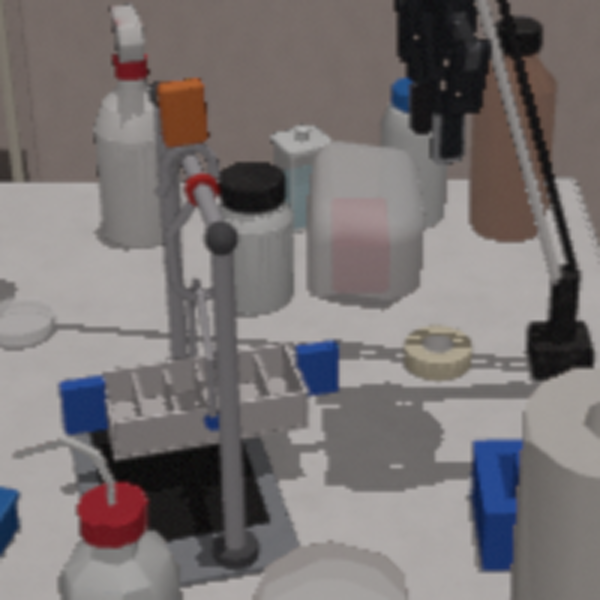

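View pics/t21.png

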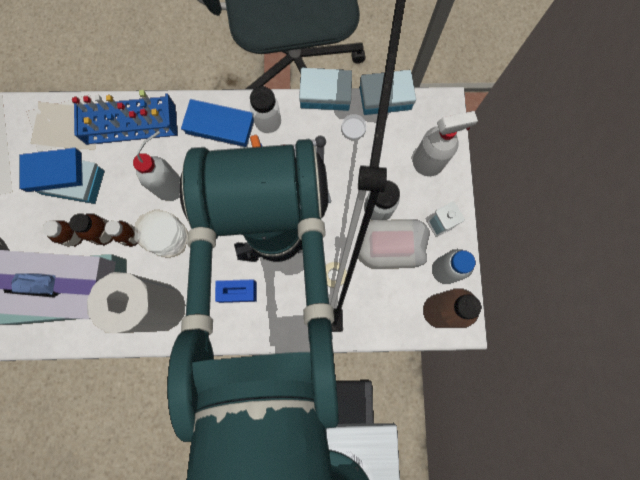

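View pics/w21.png

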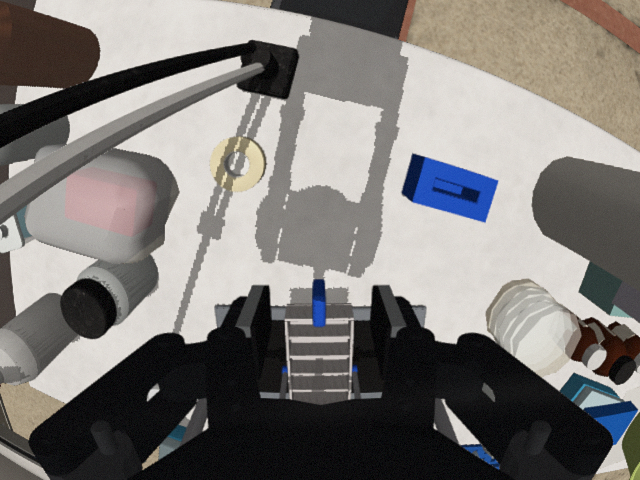

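Request:
arm_command(
  targets="0 15 0 0 0 0 0.5;0 30 0 0 0 0 0.5;0 45 0 0 0 0 0.5;0 45 0 0 0 0 0.5;0 45 0 0 0 0 0.5;0 45 0 0 0 0 0.5;0 45 0 0 0 0 0.5;0 45 0 0 0 0 0.5;0 45 0 0 0 0 0.5;0 45 0 0 0 0 0.5",
)

```text
time: 21.05
tool_pos: [0.4734, 0.1003, 0.241]
tcp_rot: [-0.391, 3.111, -0.001]
wrist_force: [-0.3, -0.3, 0.2]
width: 0.497
```

Run:
```python
from h import *
step()
im,d=bot.read_camera("scene");a=cv2.imread("pics/s21.png")
df=cv2.absdiff(im,a)[160:330,200:318].max(2);print("diff px",(df>40).sum())
cv2.imwrite("pics/s22c.png",cv2.resize(im[160:360,200:400],None,fx=3,fy=3,interpolation=cv2.INTER_CUBIC))
im,d=bot.read_camera("top");a=cv2.imread("pics/top0.png");
for n,(x0,y0,x1,y1) in dict(jar=(365,178,402,222),stain=(425,200,466,238),tape=(318,260,345,290)).items(): print(n,(cv2.absdiff(im,a)[y0:y1,x0:x1].max(2)>50).sum())
```

```text
t 21.05 p [0.4734 0.1003 0.241 ] x-heading -165.7 zax [ 0.006  0.    -1.   ] q [ 0.16 -0.11  1.99 -0.    1.26 -1.66] F [-0.3 -0.3  0.2] w 0.497
diff px 183
jar 0
stain 0
tape 0
```

View pics/s22c.png

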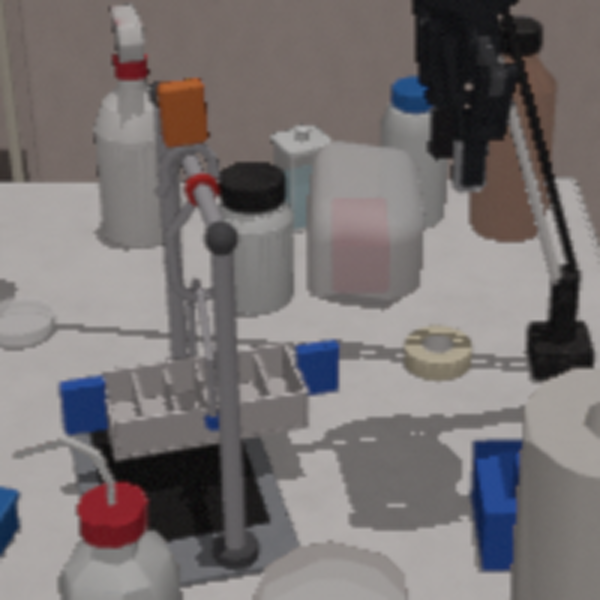

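The hook and rack hang steadily. The jar, staining jar and tape have not moved, so I'm handing the job in.

Run:
```python
from workcell import bot
print(bot.finish_job())
```

```text
the job is handed in; nothing more can be done
None
```

The S-hook hangs over the rail between the two red rings with its lower curl opening towards the robot, and the rack hangs by its bail in that curl. I let go of both and handed the job in at about 21 s of the 69 s allowed.

**Hook:** It had been leaning about 4° in its block, so I levelled it before threading it onto the rail. It seated with about 7 N, and after I let go it tilts only about 1°.

**Rack:** I carried it by its left lug, turned it about 95°, and brought the bail in over the tip of the curl. When it seated, the wrist force went from about -2 N to +6.5 N.

**Last checks:**
- **Hanging:** The scene pictures show the rack level and clear of the base plate. I compared two pictures about 1 s apart. About 180 pixels differed around the work; I think that is the gripper's moving shadow, since hook and rack look unmoved by eye, but I did not confirm it.
- **Bystanders:** The white jar, staining jar and tape are unchanged against the first top picture.
- **Robot:** The gripper is clear of everything, with wrist force near zero.

No check failed. The hook's fit onto the rail was tight, with about 1 mm of room each side by my measurement, but it went on with no contact force. The rail appeared about 1 to 2 mm away from its given position in the scene camera, so I placed the hook relative to the rail in that same view.

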